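Pile the turning billets beside the stopped sander

ROBOT

A 7-joint arm with a two-finger parallel gripper is mounted at the origin on the work surface. World frame = base frame: x ahead of the robot, y to its left, z up, the work surface at z = 0. Lengths are in mm, angles in rad, forces in N, time in s.
With the tool pointing down it reaches from about 400 to 850 mm from the base axis. Payload 4.5 kg.
Tool frame: the origin (TCP) lies between the finger pads; the fingertips stand arm.tip_reach ahead of it and the grasp point (between the pads) lies 3 mm ahead of it (arm.tip_reach is the distance from the TCP to the fingertips, in mm); z points along the fingers, y is the line along which they close (so a half turn about z gives the same grasp; the last joint's range is limited). The gripper opens to 88 mm and grips with 3 to 60 N. Pads are 18 mm wide; open, the fingers measure 123 mm over their backs; the gripper's body (75 mm by 187 mm) begins 45 mm behind the grasp point.
Start: joints at [1.305, 0.689, -0.195, 1.565, 0.157, 0.902, -0.215], TCP at [184.609, -597.136, 260.743] pointing down, gripper open.
Joint ranges: [-3.01, 3.01], [-0.46, 2.08], [-1.47, 1.51], [0.13, 2.56], [-1, 4.14], [0.04, 2.09], [-2.66, 2.66]. Speed limits (rad/s): [2.57, 2.57, 3.14, 3.14, 3.14, 3.14, 3.14].

INTERFACE

Orientations are given as a unit quaternion [w, x, y, z].
In Python, from station import arm gives the robot as it stands.
- The arm moves only by the tool arm_command, never from a script. Its argument "commands" is a list of rows, each a list of 6 numbers: the shift along the tool's x, y, z as a fraction of full scale, then the turn, a rotation vector about the tool's x, y, z as a fraction of full scale. A call has 1 to 10 rows; each row shifts and turns the commanded pose from where the row before left it, along the tool's axes as they then stand; what a row does not reach is not made up. Full scale, the value 1, is 2 cm for a shift and 0.12 rad for a turn. A row lasts 1/12 s, in which the tool goes at most 41.7 mm and 7.16 degrees, less where a joint would pass 70% of its speed; a pose out of reach is approached as far as the arm can. A call with a number of a shift or a turn outside -1 to 1 is refused whole. A call with a gripper value outside its range is refused whole. "fingers" is the opening, from 0 (shut) to 1 (fully open), set as the call begins (left out, the last holds). The fingers move at their own pace and stop on an object; "newtons" is the grip in N (left out, the last holds). Time passes only in rows, so rows that do not move let the fingers close. It gives the time, the measured TCP pose, the force, the opening and the grip force at its end, in the units of the state.
- arm.state(): the state, without advancing time (a new reading comes with each control period).
- arm.camera(name): name is "side" or "top" or "wrist"; returns a dict with "frame" (480x640x3 uint8, red, green, blue), "K" (3x3 intrinsics, pixels), "origin" and "orientation" of the camera in the world. Camera axes: x right, y up, looking along -z (the intrinsics and any distortion apply to the point x, -y, -z); pixel columns grow to the right and rows downward; lengths in mm; the calibration is good to about 2 mm. A picture is of the moment at which its call begins. There is no depth.
- arm.close_job(): hands the job in; it is judged then, once.
Trained networks look in a picture, given as the dict that the camera call returned (one of the last four; its "shot" number tells which), for a name from the list of things; names that differ only in an ending like _2 or _b are one class to them, and where a whole thing is asked for, a point or a joint stands for the part that bears it (a point fixed in the world has none). Each returns a list of dicts, best first, with "score" (0 to 1); they miss things now and then, are a little off and sometimes report something else, mostly with a low value. They report only what shows in the picture. A call takes as long as a camera call. They do not tell look-alikes from the thing itself.
- arm.search_frame(query, picture): "position" ([x, y, z] in mm, in the coordinates of the camera as it stood for that picture, good to about 4 mm: the middle of the surface that is visible of it).
The state is a dict: "clock": time; "joint_pos": joint angles; "qd": joint speeds; "joint_efforts": joint torques, N m; "position": TCP position; "tcp_rot": TCP orientation; "ft_force": force on the tool from outside, world axes, zero at the start; "wrist_torque": the same for the moment, N m; "width": opening from 0.0 (shut) to 1.0 (fully open); "finger_force": force on a finger pad.
Only numpy, scipy, OpenCV 4.12 (cv2) and the standard library are available. Lean on these libraries where they do the work, as an engineer would, in place of code of your own. Each camera call takes 0.05 s, during which the arm holds its last target. There are 200 camera calls.

TASK

First stop the disc sander by pushing its red mushroom button fully down. With it down, stack every round wooden billet as a pyramid on the grooved cradle: three lying in the grooves, the others saddled in the gaps above them (and one on top if there are six), all lying along the grooves, centred on the cradle with their ends about flush, and let go of them. Then re-arm the sander by turning the mushroom head clockwise to its stop and pulling it fully up, leaving the pile standing and the other things on the bench where they are.

Things in the scene. Friction and masses are not known exactly. Their poses are not given: they have to be found in the camera images.
- billet1: round hardwood billet (short solid wood cylinder) lying on its side, 44 diameter, 62 long, about 75 g; all billets are alike; origin at its centre, x along its axis; its two flat ends are the handy places to grip it. Between four and six are there (None all through = not there)
- billet2: round hardwood billet (short solid wood cylinder) lying on its side, 44 diameter, 62 long, about 75 g; all billets are alike; origin at its centre, x along its axis; its two flat ends are the handy places to grip it. Between four and six are there (None all through = not there)
- billet3: round hardwood billet (short solid wood cylinder) lying on its side, 44 diameter, 62 long, about 75 g; all billets are alike; origin at its centre, x along its axis; its two flat ends are the handy places to grip it. Between four and six are there (None all through = not there)
- billet4: round hardwood billet (short solid wood cylinder) lying on its side, 44 diameter, 62 long, about 75 g; all billets are alike; origin at its centre, x along its axis; its two flat ends are the handy places to grip it. Between four and six are there (None all through = not there)
- billet5: round hardwood billet (short solid wood cylinder) lying on its side, 44 diameter, 62 long, about 75 g; all billets are alike; origin at its centre, x along its axis; its two flat ends are the handy places to grip it. Between four and six are there (None all through = not there)
- billet6: round hardwood billet (short solid wood cylinder) lying on its side, 44 diameter, 62 long, about 75 g; all billets are alike; origin at its centre, x along its axis; its two flat ends are the handy places to grip it. Between four and six are there (None all through = not there)
- cradle: fixed wood cradle: board 80 (x) by 190 (y) by 12 thick; four ribs along x at y = -70.5, -23.5, 23.5, 70.5, each 42 long, 25 wide at the foot, 12.5 high, make three grooves at y = -47, 0, 47. Origin: centre of the board's underside; x along the grooves, z up. A billet's centre in a groove is at z = 34; in a gap above (y = -23.5 or 23.5) at z = 71; on top (y = 0) at z = 108
- stop_top (a point): centre of the top face of the sander's red mushroom stop head. Head: round, 40 diameter, 20 thick, on a 20 diameter stem on a fixed yellow box 80 x 80 x 55 high with a black collar 5 high; its top is 104 above the bench when up, 96 when pressed. A white mark on top runs from the centre along this point's x
- battens: three straight wooden battens screwed to the bench so that billets do not roll off: each 400 long (x), 14 wide (y), 24 high, along x at y = -322, 8 and 430 from this body's origin, which lies on the bench level with the middle of their length
- stop_press (a joint): how far the stop head is pressed down, m: 0 up, 0.008 fully down; it takes about 5 N to press, stays where it is left, and about 3 N to pull up
- stop_twist (a joint): turn of the stop head, rad, growing clockwise seen from above, from 0 to its stop at 1.2; it stays where it is left
- mallet: bystander: round carver's mallet standing on its head, handle up, head 80 dia, 190 tall; origin at the centre of its underside
- figure: bystander: carved dark wood figure on a 70 x 70 plinth, 163 tall; origin at the centre of its underside
- sanding_block: bystander: cork sanding block 75 (x) x 32 (y) x 26 high; origin at the centre of its underside
- chisel1: bystander: wood-handled chisel lying down, 235 long along its x, 26 high, 12 wide blade; origin about mid-length, on the bench
- chisel2: bystander: wood-handled chisel lying down, 235 long along its x, 26 high, 20 wide blade; origin about mid-length, on the bench
- wax_tin: bystander: bare metal wax tin, 72 dia, 70 tall; origin at the centre of its underside
- brush: bystander: bench brush lying down, 200 long along its x; origin mid-length on the bench
There are look-alikes about, which are no part of the job. Leave any green look-alike of the billet6 alone.

How it is judged (in metres and radians):
On the way, in this order (a step that is already met when the one before it is completed fails the run):
1. the mushroom stop is pressed fully down (value of joint stop_press above 0.0062 m and value of joint stop_twist below 0.5 rad), for 0.1 s.
2. with the stop down and not yet turned, all billets present are piled in the cradle and let go (((y of billet1 in the frame of cradle between -0.055 and 0.055 m and z of billet1 in the frame of cradle between 0.027 and 0.041 m) or (y of billet1 in the frame of cradle between -0.032 and 0.032 m and z of billet1 in the frame of cradle between 0.0642 and 0.0782 m) or (y of billet1 in the frame of cradle between -0.009 and 0.009 m and z of billet1 in the frame of cradle between 0.1014 and 0.1154 m)) and x of billet1 in the frame of cradle between -0.014 and 0.014 m and angle between the x axis of each of billet1, billet2, billet3, billet4, billet5, billet6 and the x axis of cradle, either way round below 0.25 rad and linear speed of each of billet1, billet2, billet3, billet4, billet5, billet6 below 0.03 m/s and contact force between the fingers and billet1 below 0.3 N and ((y of billet2 in the frame of cradle between -0.055 and 0.055 m and z of billet2 in the frame of cradle between 0.027 and 0.041 m) or (y of billet2 in the frame of cradle between -0.032 and 0.032 m and z of billet2 in the frame of cradle between 0.0642 and 0.0782 m) or (y of billet2 in the frame of cradle between -0.009 and 0.009 m and z of billet2 in the frame of cradle between 0.1014 and 0.1154 m)) and x of billet2 in the frame of cradle between -0.014 and 0.014 m and contact force between the fingers and billet2 below 0.3 N and ((y of billet3 in the frame of cradle between -0.055 and 0.055 m and z of billet3 in the frame of cradle between 0.027 and 0.041 m) or (y of billet3 in the frame of cradle between -0.032 and 0.032 m and z of billet3 in the frame of cradle between 0.0642 and 0.0782 m) or (y of billet3 in the frame of cradle between -0.009 and 0.009 m and z of billet3 in the frame of cradle between 0.1014 and 0.1154 m)) and x of billet3 in the frame of cradle between -0.014 and 0.014 m and contact force between the fingers and billet3 below 0.3 N and ((y of billet4 in the frame of cradle between -0.055 and 0.055 m and z of billet4 in the frame of cradle between 0.027 and 0.041 m) or (y of billet4 in the frame of cradle between -0.032 and 0.032 m and z of billet4 in the frame of cradle between 0.0642 and 0.0782 m) or (y of billet4 in the frame of cradle between -0.009 and 0.009 m and z of billet4 in the frame of cradle between 0.1014 and 0.1154 m)) and x of billet4 in the frame of cradle between -0.014 and 0.014 m and contact force between the fingers and billet4 below 0.3 N and ((y of billet5 in the frame of cradle between -0.055 and 0.055 m and z of billet5 in the frame of cradle between 0.027 and 0.041 m) or (y of billet5 in the frame of cradle between -0.032 and 0.032 m and z of billet5 in the frame of cradle between 0.0642 and 0.0782 m) or (y of billet5 in the frame of cradle between -0.009 and 0.009 m and z of billet5 in the frame of cradle between 0.1014 and 0.1154 m)) and x of billet5 in the frame of cradle between -0.014 and 0.014 m and contact force between the fingers and billet5 below 0.3 N and ((y of billet6 in the frame of cradle between -0.055 and 0.055 m and z of billet6 in the frame of cradle between 0.027 and 0.041 m) or (y of billet6 in the frame of cradle between -0.032 and 0.032 m and z of billet6 in the frame of cradle between 0.0642 and 0.0782 m) or (y of billet6 in the frame of cradle between -0.009 and 0.009 m and z of billet6 in the frame of cradle between 0.1014 and 0.1154 m)) and x of billet6 in the frame of cradle between -0.014 and 0.014 m and contact force between the fingers and billet6 below 0.3 N and value of joint stop_press above 0.005 m and value of joint stop_twist below 0.7 rad), for 0.3 s.
3. the stop head is turned clockwise to its stop and pulled up (value of joint stop_press below 0.002 m and value of joint stop_twist above 1 rad), for 0.1 s.
At the end, for the whole second after the job is handed in: Every billet present is released and at rest in a groove, gap or top place of the pyramid: within 7 mm of its height, 14 mm of the middle along the grooves and 0.25 rad of their direction; the stop head is less than 2 mm down and turned more than 1.0 rad (all of step 3 and ((y of billet1 in the frame of cradle between -0.055 and 0.055 m and z of billet1 in the frame of cradle between 0.027 and 0.041 m) or (y of billet1 in the frame of cradle between -0.032 and 0.032 m and z of billet1 in the frame of cradle between 0.0642 and 0.0782 m) or (y of billet1 in the frame of cradle between -0.009 and 0.009 m and z of billet1 in the frame of cradle between 0.1014 and 0.1154 m)) and x of billet1 in the frame of cradle between -0.014 and 0.014 m and angle between the x axis of each of billet1, billet2, billet3, billet4, billet5, billet6 and the x axis of cradle, either way round below 0.25 rad and linear speed of each of billet1, billet2, billet3, billet4, billet5, billet6 below 0.03 m/s and contact force between the fingers and billet1 below 0.3 N and ((y of billet2 in the frame of cradle between -0.055 and 0.055 m and z of billet2 in the frame of cradle between 0.027 and 0.041 m) or (y of billet2 in the frame of cradle between -0.032 and 0.032 m and z of billet2 in the frame of cradle between 0.0642 and 0.0782 m) or (y of billet2 in the frame of cradle between -0.009 and 0.009 m and z of billet2 in the frame of cradle between 0.1014 and 0.1154 m)) and x of billet2 in the frame of cradle between -0.014 and 0.014 m and contact force between the fingers and billet2 below 0.3 N and ((y of billet3 in the frame of cradle between -0.055 and 0.055 m and z of billet3 in the frame of cradle between 0.027 and 0.041 m) or (y of billet3 in the frame of cradle between -0.032 and 0.032 m and z of billet3 in the frame of cradle between 0.0642 and 0.0782 m) or (y of billet3 in the frame of cradle between -0.009 and 0.009 m and z of billet3 in the frame of cradle between 0.1014 and 0.1154 m)) and x of billet3 in the frame of cradle between -0.014 and 0.014 m and contact force between the fingers and billet3 below 0.3 N and ((y of billet4 in the frame of cradle between -0.055 and 0.055 m and z of billet4 in the frame of cradle between 0.027 and 0.041 m) or (y of billet4 in the frame of cradle between -0.032 and 0.032 m and z of billet4 in the frame of cradle between 0.0642 and 0.0782 m) or (y of billet4 in the frame of cradle between -0.009 and 0.009 m and z of billet4 in the frame of cradle between 0.1014 and 0.1154 m)) and x of billet4 in the frame of cradle between -0.014 and 0.014 m and contact force between the fingers and billet4 below 0.3 N and ((y of billet5 in the frame of cradle between -0.055 and 0.055 m and z of billet5 in the frame of cradle between 0.027 and 0.041 m) or (y of billet5 in the frame of cradle between -0.032 and 0.032 m and z of billet5 in the frame of cradle between 0.0642 and 0.0782 m) or (y of billet5 in the frame of cradle between -0.009 and 0.009 m and z of billet5 in the frame of cradle between 0.1014 and 0.1154 m)) and x of billet5 in the frame of cradle between -0.014 and 0.014 m and contact force between the fingers and billet5 below 0.3 N and ((y of billet6 in the frame of cradle between -0.055 and 0.055 m and z of billet6 in the frame of cradle between 0.027 and 0.041 m) or (y of billet6 in the frame of cradle between -0.032 and 0.032 m and z of billet6 in the frame of cradle between 0.0642 and 0.0782 m) or (y of billet6 in the frame of cradle between -0.009 and 0.009 m and z of billet6 in the frame of cradle between 0.1014 and 0.1154 m)) and x of billet6 in the frame of cradle between -0.014 and 0.014 m and contact force between the fingers and billet6 below 0.3 N); the robot touches nothing.
It fails at once if a bystander on the bench (mallet, figure, sanding block, chisel, tin or brush) is displaced by more than 50 mm (distance of any of mallet, figure, sanding_block, chisel1, chisel2, wax_tin, brush from where it was at the start of the episode above 0.05 m).
Of billet1, billet2, billet3, billet4, billet5, billet6 only 4 to 6 are there at a start; the rules pass over those that are not, and their reading is None.
At some moment in a run one of billet1, billet2, billet3, billet4, billet5, billet6 may be knocked a few centimetres aside while the robot is not near it.
Once in a run the grip may slacken for a moment while it holds something.
It also fails if it takes over 200 s, if anything falls off the work surface, if the arm or the gripper's body presses on something with over 40 N, if the wrist force passes 120 N, or if a joint passes its speed limit or range.

## Working session

There is one attempt and no reset: what is moved stays moved. The work goes in short steps, Python scripts to look and compute and a tool call to move; the robot and the scene stay as the last step left them, time stands still between calls to the robot, and variables do not carry over. Pictures are saved under pics/ and viewed, at most 14 in all, crops included, and the job is handed in when it is done.

Besides the shell and the picture viewer there is one more tool, called after "Emit:" in YAML: its name, and indented under it one key for each argument. arm_command: Moves the arm, as the interface text tells. Its arguments: {"type":"object","properties":{"commands":{"type":"array"},"fingers":{"type":"number"},"newtons":{"type":"number"}},"required":["commands"]}

```bash
ls; mkdir -p pics
cat > h.py <<'E'
import numpy as np, cv2
from station import arm
from scipy.spatial.transform import Rotation as R
def rot(q): return R.from_quat([q[1],q[2],q[3],q[0]])
def world(cam,p): return rot(cam["orientation"]).apply(p)+np.array(cam["origin"])
def pix2z(cam,u,v,z):
    K=np.array(cam["K"]); d=np.array([(u-K[0,2])/K[0,0],-(v-K[1,2])/K[1,1],-1.])
    d=rot(cam["orientation"]).apply(d); o=np.array(cam["origin"]); return o+d*(z-o[2])/d[2]
def proj(cam,P):
    K=np.array(cam["K"]); c=rot(cam["orientation"]).inv().apply(np.array(P)-np.array(cam["origin"]))
    return K[0,0]*c[...,0]/-c[...,2]+K[0,2], K[1,1]*-c[...,1]/-c[...,2]+K[1,2]
def save(cam,n): cv2.imwrite("pics/"+n+".png",cam["frame"][:,:,::-1])
E
python3 - <<'E'
from h import *
print({k:np.round(v,3).tolist() for k,v in arm.state().items()}, arm.tip_reach)
for n in ["top","side"]:
    c=arm.camera(n); save(c,n); print(n,c["origin"],c["orientation"],c["K"],[k for k in c])
    for q in ["billet1","cradle","stop_top","battens","mallet","figure","sanding_block","chisel1","wax_tin","brush"]:
        for r in arm.search_frame(q,c):
            if r["score"]>.2: print(q,round(r["score"],2),np.round(world(c,r["position"])).tolist())
E
```

```text
pics
{'clock': 0.0, 'joint_pos': [1.305, 0.69, -0.194, 1.566, 0.157, 0.902, -0.215], 'qd': [0.001, -0.0, 0.001, 0.0, -0.001, -0.001, 0.001], 'joint_efforts': [-0.001, -52.755, -1.267, -15.343, -0.053, 0.007, 0.0], 'position': [184.35, -596.594, 259.92], 'tcp_rot': [-0.001, 0.989, 0.149, -0.0], 'ft_force': [0.303, -0.607, 0.897], 'wrist_torque': [0.035, 0.029, -0.031], 'finger_force': 0.0, 'width': 1.001} 22.0
top [ 367.40293328   11.49360359 1439.84353329] [-0.69963389 -0.04358267  0.03607489  0.71225808] [[486.02944275   0.         317.29637456]
 [  0.         486.02944275 236.64736886]
 [  0.           0.           1.        ]] ['frame', 'K', 'origin', 'orientation', 'shot']
billet1 0.86 [586.0, -160.0, 41.0]
billet1 0.86 [434.0, -79.0, 40.0]
billet1 0.85 [589.0, -79.0, 37.0]
billet1 0.84 [451.0, -149.0, 41.0]
billet1 0.67 [278.0, -200.0, 40.0]
billet1 0.57 [601.0, -233.0, 37.0]
cradle 0.61 [510.0, 245.0, 13.0]
cradle 0.3 [525.0, 51.0, 31.0]
stop_top 0.45 [514.0, -408.0, 102.0]
battens 0.7 [496.0, 6.0, 24.0]
mallet 0.76 [715.0, 147.0, 90.0]
sanding_block 0.63 [526.0, 56.0, 28.0]
ch
[... 391 characters left out ...]
       0.           1.        ]] ['frame', 'K', 'origin', 'orientation', 'shot']
billet1 0.95 [583.0, -64.0, 35.0]
billet1 0.94 [592.0, -219.0, 33.0]
billet1 0.79 [444.0, -137.0, 33.0]
billet1 0.72 [375.0, -390.0, 38.0]
billet1 0.7 [272.0, -190.0, 36.0]
billet1 0.63 [428.0, -237.0, 35.0]
billet1 0.62 [420.0, -67.0, 36.0]
billet1 0.59 [580.0, -151.0, 36.0]
cradle 0.73 [503.0, 261.0, 10.0]
cradle 0.53 [461.0, 486.0, 18.0]
battens 0.74 [477.0, 18.0, 19.0]
battens 0.35 [510.0, -400.0, 102.0]
mallet 0.76 [712.0, 165.0, 81.0]
sanding_block 0.75 [521.0, 63.0, 25.0]
chisel1 0.86 [752.0, -165.0, 17.0]
chisel1 0.65 [695.0, -158.0, 12.0]
wax_tin 0.79 [728.0, 328.0, 63.0]
brush 0.63 [463.0, 483.0, 17.0]
```

View pics/top.png

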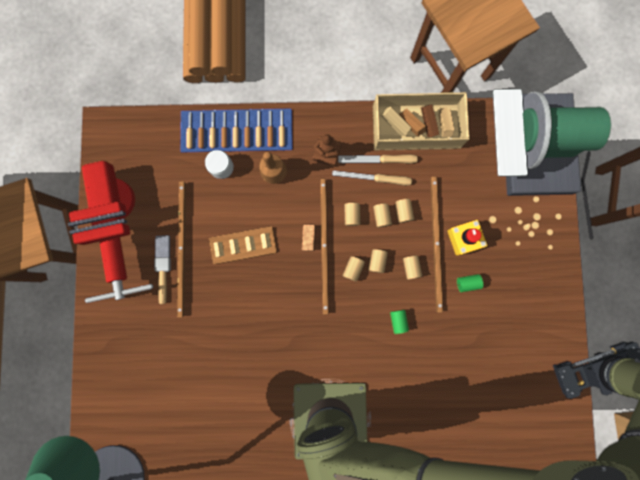

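View pics/side.png

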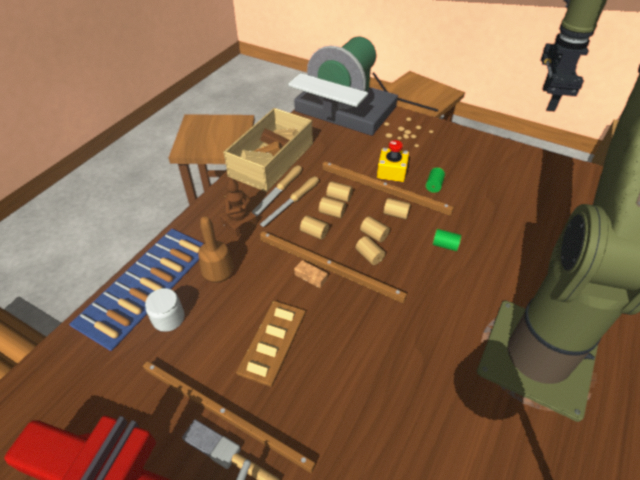

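The top view shows six wooden billets around (353-414, 210-268), with two green look-alikes at (400,321) and (470,283). The cradle is at (243,245), the red stop at (473,236) and the sanding block at (309,237). The side view agrees.

```bash
cat >> h.py <<'E'
def ang(v): return float(np.arctan2(v[1],v[0]))
def blobs(cam,mask,z,amin,amax):
    out=[]
    cs,_=cv2.findContours(mask.astype(np.uint8),cv2.RETR_EXTERNAL,cv2.CHAIN_APPROX_NONE)
    for c in cs:
        if amin<cv2.contourArea(c)<amax:
            b=cv2.boxPoints(cv2.minAreaRect(c)); w=np.array([pix2z(cam,u,v,z) for u,v in b])
            m=cv2.moments(c); ctr=pix2z(cam,m["m10"]/m["m00"],m["m01"]/m["m00"],z)
            e1,e2=w[1]-w[0],w[2]-w[1]
            if np.hypot(*e1[:2])<np.hypot(*e2[:2]): e1,e2=e2,e1
            out.append((np.round(ctr[:2],1).tolist(),np.round([np.hypot(*e1[:2]),np.hypot(*e2[:2])]).tolist(),round(ang(e1)%np.pi,3),[round(m["m10"]/m["m00"]),round(m["m01"]/m["m00"])]))
    return out
def yaw():
    return ang(rot(arm.state()["tcp_rot"]).apply([1,0,0]))
def go(x,y,z,tooly=None):
    "tooly: wanted direction of closing line (mod pi). prints turn, then shift after turn, in full-scale units"
    s=arm.state(); r=rot(s["tcp_rot"]); y0=ang(r.apply([0,1,0])); t=0
    if tooly is not None:
        t=(tooly-y0+np.pi/2)%np.pi-np.pi/2
    d=np.array([x,y,z])-s["position"]; r2=R.from_rotvec([0,0,t])*r
    zz=r.apply([0,0,1])
    print("turn",round(-t/.12,2),"shift after turn",np.round(r2.inv().apply(d)/20,2),"before",np.round(r.inv().apply(d)/20,2),"| pos",np.round(s["position"],1),"j7",round(s["joint_pos"][6],2),"t",round(s["clock"],1),"tilt",np.round(zz[:2],3),"w",round(s["width"],3))
E
python3 - <<'E'
from h import *
c=arm.camera("top"); f=c["frame"]; h=cv2.cvtColor(f,cv2.COLOR_RGB2HSV); H,S,V=[h[...,i].astype(int) for i in range(3)]
for p in [(353,213),(379,260),(250,245),(270,240),(473,236),(460,240),(300,300),(225,250),(309,237)]: print(p,h[p[1],p[0]])
red=((H<6)|(H>174))&(S>170)&(V>90); roi=np.zeros_like(red); roi[180:340,340:500]=1
print("stop",blobs(c,red&roi,104,15,600))
print("yellow",blobs(c,(((H>20)&(H<34)&(S>170)&(V>120))|red)&roi,55,60,2000))
wood=(H>10)&(H<28)&(S>50)&(V>150)&(S<170)
roi2=np.zeros_like(red); roi2[180:300,335:430]=1
for b in blobs(c,wood&roi2,30,60,1500): print("bil",b)
roi3=np.zeros_like(red); roi3[200:300,195:290]=1
for b in blobs(c,wood&roi3,20,15,4000): print("rib",b)
E
```

```text
(353, 213) [ 18 106 230]
(379, 260) [ 20 104 234]
(250, 245) [ 19 102 218]
(270, 240) [ 15 130 141]
(473, 236) [  1 202 232]
(460, 240) [ 27 183 255]
(300, 300) [ 12 149 128]
(225, 250) [ 14 149 173]
(309, 237) [ 16 115 239]
stop [([512.4, -403.1], [38.0, 37.0], 2.327, [472, 236])]
yellow [([512.1, -396.6], [91.0, 80.0], 1.874, [465, 238])]
bil ([433.7, -243.1], [67.0, 39.0], 0.125, [411, 267])
bil ([435.1, -73.0], [67.0, 38.0], 2.714, [352, 268])
bil ([455.5, -144.7], [66.0, 38.0], 2.971, [376, 260])
bil ([589.7, -160.4], [68.0, 39.0], 0.13, [380, 214])
bil ([595.0, -72.0], [65.0, 35.0], 3.115, [350, 213])
bil ([602.9, -227.1], [67.0, 39.0], 0.157, [403, 209])
bil ([686.6, -215.0], [106.0, 12.0], 1.551, [398, 181])
rib ([508.5, 247.6], [189.0, 78.0], 1.734, [242, 245])
```

```bash
python3 -c "
from h import *
go(512,-403,220)"
```

```text
turn 0.0 shift after turn [18.51 -4.44  2.04] before [18.51 -4.44  2.04] | pos [ 184.6 -597.1  260.7] j7 -0.22 t 1.1 tilt [ 0. -0.] w 1.0
```

Emit:
arm_command:
  commands:
    - [0.92, -0.22, 0.1, 0, 0, 0]
    - [0.92, -0.22, 0.1, 0, 0, 0]
    - [0.92, -0.22, 0.1, 0, 0, 0]
    - [0.92, -0.22, 0.1, 0, 0, 0]
    - [0.92, -0.22, 0.1, 0, 0, 0]
    - [0.92, -0.22, 0.1, 0, 0, 0]
    - [0.92, -0.22, 0.1, 0, 0, 0]
    - [0.92, -0.22, 0.1, 0, 0, 0]
    - [0.92, -0.22, 0.1, 0, 0, 0]
    - [0.92, -0.22, 0.1, 0, 0, 0]
  fingers: 0
  newtons: 20

```text
clock: 1.98
position: [348.2, -500.2, 240.7]
tcp_rot: [0.0, 0.989, 0.149, 0.0]
ft_force: [-0.2, -0.2, 0.2]
width: 0.269
finger_force: 0.0
```

Emit:
arm_command:
  commands:
    - [0.92, -0.22, 0.1, 0, 0, 0]
    - [0.92, -0.22, 0.1, 0, 0, 0]
    - [0.92, -0.22, 0.1, 0, 0, 0]
    - [0.92, -0.22, 0.1, 0, 0, 0]
    - [0.92, -0.22, 0.1, 0, 0, 0]
    - [0.92, -0.22, 0.1, 0, 0, 0]
    - [0.92, -0.22, 0.1, 0, 0, 0]
    - [0.92, -0.22, 0.1, 0, 0, 0]
    - [0.92, -0.22, 0.1, 0, 0, 0]
    - [0.92, -0.22, 0.1, 0, 0, 0]

```text
clock: 2.82
position: [511.0, -403.8, 220.6]
tcp_rot: [0.0, 0.989, 0.149, 0.0]
ft_force: [0.3, -0.9, 0.1]
width: 0.009
finger_force: 0.0
```

```bash
python3 -c "
from h import *
c=arm.camera('wrist'); save(c,'w1'); f=c['frame']; h=cv2.cvtColor(f,cv2.COLOR_RGB2HSV); H,S,V=[h[...,i].astype(int) for i in range(3)]
red=((H<6)|(H>174))&(S>170)&(V>90)
print('stop',blobs(c,red,104,300,90000))
print(c['origin'],rot(c['orientation']).as_matrix())
go(512,-403,150)"
```

```text
stop [([519.4, -405.4], [38.0, 36.0], 0.328, [332, 233])]
[ 587.1423884  -380.14171762  343.75770565] [[ 2.95586878e-01  9.09377654e-01  2.92678457e-01]
 [-9.55315674e-01  2.81180381e-01  9.11567681e-02]
 [ 6.00487900e-04 -3.06545062e-01  9.51855958e-01]]
turn 0.0 shift after turn [-0.23  0.1   3.51] before [-0.23  0.1   3.51] | pos [ 515.5 -399.8  220.3] j7 -0.78 t 2.9 tilt [0.004 0.003] w 0.002
```

View pics/w1.png

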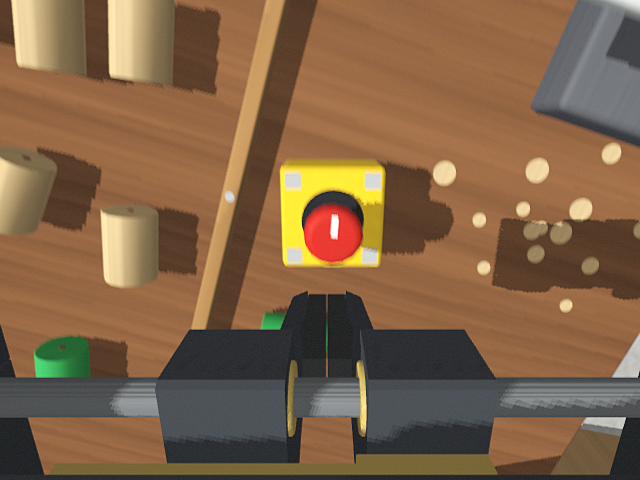

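The wrist view puts the red head at (332,233), with its white mark pointing up in the image, and the arm nearly above it. Next I press it with the fingers closed.

Emit:
arm_command:
  commands:
    - [0, 0.2, 0.6, 0, 0, 0]
    - [0, 0, 0.8, 0, 0, 0]
    - [0, 0, 0.8, 0, 0, 0]
    - [0, 0, 0.8, 0, 0, 0]
    - [0, 0, 0.5, 0, 0, 0]
    - [0, 0, 0, 0, 0, 0]
    - [0, 0, 0, 0, 0, 0]

```text
clock: 3.45
position: [510.2, -409.0, 150.2]
tcp_rot: [-0.0, 0.989, 0.149, -0.001]
ft_force: [0.5, 0.0, 0.5]
width: 0.004
finger_force: 0.0
```

```bash
python3 -c "
from h import *
go(516,-404.5,117)"
```

```text
turn 0.0 shift after turn [ 0.34 -0.13  1.66] before [ 0.34 -0.13  1.66] | pos [ 510.2 -409.   150.2] j7 -0.79 t 3.5 tilt [-0.001  0.   ] w 0.004
```

Emit:
arm_command:
  commands:
    - [0.34, -0.13, 0.3, 0, 0, 0]
    - [0, 0, 0.3, 0, 0, 0]
    - [0, 0, 0.3, 0, 0, 0]
    - [0, 0, 0.3, 0, 0, 0]
    - [0, 0, 0.3, 0, 0, 0]
    - [0, 0, 0.2, 0, 0, 0]
    - [0, 0, 0.1, 0, 0, 0]
    - [0, 0, 0, 0, 0, 0]

```text
clock: 4.12
position: [517.7, -403.7, 118.2]
tcp_rot: [0.001, 0.989, 0.149, 0.001]
ft_force: [-4.1, 4.4, 23.8]
width: 0.006
finger_force: 11.9
```

Emit:
arm_command:
  commands:
    - [0, 0, 0, 0, 0, 0]
    - [0, 0, -1, 0, 0, 0]
    - [0, 0, -1, 0, 0, 0]
    - [0, 0, -1, 0, 0, 0]
    - [0, 0, -1, 0, 0, 0]
    - [0, 0, -1, 0, 0, 0]
    - [0, 0, -1, 0, 0, 0]
  fingers: 1

```text
clock: 4.7
position: [516.7, -403.8, 235.3]
tcp_rot: [-0.0, 0.989, 0.149, -0.0]
ft_force: [-0.2, -0.7, 0.3]
width: 0.512
finger_force: 0.0
```

```bash
python3 -c "
from h import *
go(470,-160,330,-1.4)"
```

```text
turn 1.07 shift after turn [ -0.23 -12.41  -4.73] before [  1.36 -12.34  -4.74] | pos [ 516.7 -403.8  235.3] j7 -0.78 t 4.7 tilt [-0.001 -0.   ] w 0.512
```

Emit:
arm_command:
  commands:
    - [0, 0, -0.4, 0, 0, -0.97]
    - [0, 0, -0.4, 0, 0, -0.97]
    - [0, 0, -0.4, 0, 0, -0.97]
    - [0, 0, -0.4, 0, 0, -0.97]
    - [0, 0, -0.4, 0, 0, -0.97]
    - [0, 0, -0.4, 0, 0, -0.97]
    - [0, 0, -0.5, 0, 0, -0.97]
    - [0, 0, -0.5, 0, 0, -0.97]
    - [0, 0, -0.5, 0, 0, -0.97]
    - [0, 0, -0.5, 0, 0, -0.97]
  newtons: 25

```text
clock: 5.53
position: [516.7, -404.0, 322.6]
tcp_rot: [-0.0, 0.742, 0.67, -0.0]
ft_force: [1.3, -0.3, -0.4]
width: 0.997
finger_force: 0.0
```

Emit:
arm_command:
  commands:
    - [0, 0, 0, 0, 0, -0.97]
    - [0, 0, 0, 0, 0, -0.97]

```text
clock: 5.7
position: [517.1, -404.1, 323.0]
tcp_rot: [0.001, 0.659, 0.752, -0.0]
ft_force: [0.1, -0.1, -0.4]
width: 1.002
finger_force: 0.0
```

```bash
python3 -c "
from h import *
go(510,-190,330,0.13)"
```

```text
turn 0.01 shift after turn [10.66  1.04 -0.36] before [10.66  1.05 -0.36] | pos [ 517.1 -404.1  323. ] j7 0.41 t 5.7 tilt [ 0.001 -0.001] w 1.002
```

Emit:
arm_command:
  commands:
    - [0.97, 0.09, 0, 0, 0, 0]
    - [0.97, 0.09, 0, 0, 0, 0]
    - [0.97, 0.09, 0, 0, 0, 0]
    - [0.97, 0.09, 0, 0, 0, 0]
    - [0.97, 0.09, 0, 0, 0, 0]
    - [0.97, 0.09, 0, 0, 0, 0]
    - [0.97, 0.09, 0, 0, 0, 0]
    - [0.97, 0.09, 0, 0, 0, 0]
    - [0.97, 0.09, 0, 0, 0, 0]
    - [0.97, 0.09, 0, 0, 0, 0]

```text
clock: 6.53
position: [510.2, -208.4, 322.3]
tcp_rot: [-0.0, 0.661, 0.75, -0.0]
ft_force: [0.4, 0.2, -0.9]
width: 0.999
finger_force: 0.0
```

Emit:
arm_command:
  commands:
    - [0.97, 0.09, 0, 0, 0, 0]
    - [0, 0, 0, 0, 0, 0]
    - [0, 0, 0, 0, 0, 0]
    - [0, 0, 0, 0, 0, 0]

```text
clock: 6.87
position: [509.8, -191.0, 322.5]
tcp_rot: [0.0, 0.662, 0.75, -0.001]
ft_force: [-0.8, 0.1, -0.5]
width: 1.0
finger_force: 0.0
```

```bash
cat >> h.py <<'E'
def billets(cam,show=None):
    h=cv2.cvtColor(cam["frame"],cv2.COLOR_RGB2HSV); H,S,V=[h[...,i].astype(int) for i in range(3)]
    m=(H>10)&(H<28)&(S>50)&(V>110)&(S<135)
    m=cv2.morphologyEx(m.astype(np.uint8),cv2.MORPH_OPEN,np.ones((5,5)))
    if show: cv2.imwrite("pics/"+show+".png",np.hstack([cam["frame"][:,:,::-1],cv2.cvtColor(m*255,cv2.COLOR_GRAY2BGR)])[::1,::1][:, :][::2,::2])
    for b in blobs(cam,m,30,500,30000): print(b)
def nets(cam,q="billet1"):
    for r in arm.search_frame(q,cam):
        if r["score"]>.25:
            w=world(cam,r["position"]); print(q,round(r["score"],2),np.round(w).tolist(),np.round(proj(cam,w)).tolist())
E
python3 -c "
from h import *
c=arm.camera('wrist'); billets(c,'w2'); nets(c); print(c['origin'])
c=arm.camera('top');nets(c)"
```

```text
([599.7, -228.2], [63.0, 44.0], 0.125, [401, 235])
([429.8, -244.9], [63.0, 44.0], 0.161, [250, 231])
([748.4, -214.6], [108.0, 26.0], 1.544, [533, 239])
([814.6, -233.0], [233.0, 107.0], 1.572, [584, 261])
([687.9, -195.9], [108.0, 25.0], 1.423, [485, 216])
([587.0, -162.5], [63.0, 41.0], 0.125, [401, 175])
([450.7, -145.9], [63.0, 42.0], 2.954, [276, 143])
([592.6, -74.4], [64.0, 40.0], 0.008, [423, 88])
([429.1, -73.9], [65.0, 40.0], 2.711, [260, 66])
billet1 0.92 [402.0, -422.0, 33.0] [218.0, 363.0]
billet1 0.88 [596.0, -227.0, 42.0] [401.0, 237.0]
billet1 0.87 [281.0, -202.0, 39.0] [109.0, 177.0]
billet1 0.77 [585.0, -165.0, 39.0] [400.0, 178.0]
billet1 0.73 [433.0, -239.0, 36.0] [252.0, 228.0]
billet1 0.7 [586.0, -79.0, 40.0] [418.0, 91.0]
billet1 0.67 [431.0, -76.0, 44.0] [259.0, 67.0]
billet1 0.63 [449.0, -144.0, 36.0] [273.0, 141.0]
[ 499.98818522 -111.62868628  445.48877414]
billet1 0.91 [277.0, -200.0, 39.0] [398.0, 322.0]
billet1 0.89 [436.0, -82.0, 40.0] [355.0, 267.0]
billet1 0.75 [586.0, -163.0, 44.0] [382.0, 215.0]
billet1 0.75 [592.0, -81.0, 36.0] [353.0, 214.0]
billet1 0.73 [476.0, 421.0, 23.0] [183.0, 257.0]
billet1 0.67 [421.0, -248.0, 39.0] [413.0, 271.0]
billet1 0.62 [452.0, -144.0, 41.0] [376.0, 261.0]
billet1 0.48 [592.0, -222.0, 30.0] [401.0, 213.0]
```

View pics/w2.png

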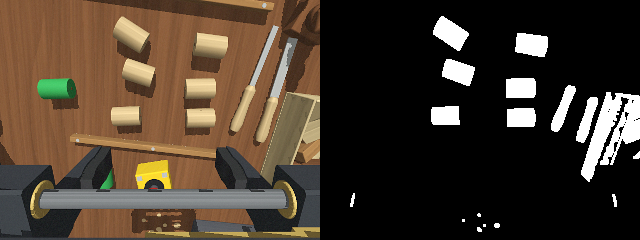

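The wrist view shows all six billets cleanly segmented at about 63x44 mm, matching the given size. I start with F at (429,-74).

```bash
python3 -c "
from h import *
go(430,-74,120,-0.43)"
```

```text
turn 4.61 shift after turn [ 3.65 -6.06 10.12] before [ 6.29 -3.24 10.12] | pos [ 509.8 -190.8  322.5] j7 0.05 t 7.1 tilt [-0. -0.] w 0.998
```

Emit:
arm_command:
  commands:
    - [0, 0, 0.7, 0, 0, 0.92]
    - [0, 0, 0.7, 0, 0, 0.92]
    - [0, 0, 0.7, 0, 0, 0.92]
    - [0, 0, 0.7, 0, 0, 0.92]
    - [0, 0, 0.7, 0, 0, 0.92]
    - [0.6, -1, 0.8, 0, 0, 0]
    - [0.6, -1, 0.8, 0, 0, 0]
    - [0.6, -1, 0.8, 0, 0, 0]
    - [0.6, -1, 0.8, 0, 0, 0]
    - [0.6, -1, 0.8, 0, 0, 0]

```text
clock: 7.9
position: [443.4, -93.4, 172.2]
tcp_rot: [0.0, 0.841, 0.541, 0.0]
ft_force: [0.0, 0.4, -0.3]
width: 0.998
finger_force: 0.0
```

Emit:
arm_command:
  commands:
    - [0.6, -1, 0.8, 0, 0, 0]
    - [0, 0, 0.8, 0, 0, 0]
    - [0, 0, 0.8, 0, 0, 0]
    - [0, 0, 0, 0, 0, 0]
    - [0, 0, 0, 0, 0, 0]

```text
clock: 8.32
position: [430.5, -74.6, 124.3]
tcp_rot: [-0.0, 0.841, 0.541, -0.001]
ft_force: [0.8, 0.1, 0.1]
width: 0.998
finger_force: 0.0
```

```bash
python3 -c "
from h import *
c=arm.camera('wrist'); save(c,'w3'); billets(c)
go(430,-74,27,-0.43)"
```

```text
([434.3, -234.3], [69.0, 41.0], 2.716, [424, 444])
([447.0, -142.4], [54.0, 51.0], 2.936, [393, 335])
([578.5, -157.8], [58.0, 54.0], 0.144, [603, 278])
([431.4, -73.8], [63.0, 45.0], 2.728, [327, 253])
([588.7, -72.4], [63.0, 44.0], 3.138, [589, 139])
turn 0.03 shift after turn [ 0.02 -0.06  4.9 ] before [ 0.02 -0.06  4.9 ] | pos [430.9 -74.8 124.9] j7 -0.83 t 8.4 tilt [ 0. -0.] w 1.001
```

Emit:
arm_command:
  commands:
    - [0.03, 0, 0.8, 0, 0, 0]
    - [0, 0, 0.8, 0, 0, 0]
    - [0, 0, 0.8, 0, 0, 0]
    - [0, 0, 0.8, 0, 0, 0]
    - [0, 0, 0.8, 0, 0, 0]
    - [0, 0, 0.8, 0, 0, 0]
    - [0, 0, 0.1, 0, 0, 0]
    - [0, 0, 0, 0, 0, 0]

```text
clock: 9.03
position: [434.9, -76.2, 54.7]
tcp_rot: [0.0, 0.841, 0.541, -0.002]
ft_force: [-0.2, -0.5, 0.2]
width: 1.0
finger_force: 0.0
```

Emit:
arm_command:
  commands:
    - [0, 0, 0, 0, 0, 0]
    - [0, 0, 0, 0, 0, 0]
    - [0, 0, 0, 0, 0, 0]
    - [0, 0, 0, 0, 0, 0]
    - [0, 0, 0, 0, 0, 0]
    - [0, 0, 0, 0, 0, 0]
  fingers: 0.6
  newtons: 25

```text
clock: 9.53
position: [433.9, -75.5, 54.6]
tcp_rot: [-0.0, 0.841, 0.542, -0.003]
ft_force: [0.1, 0.3, 5.1]
width: 0.699
finger_force: 25.0
```

Emit:
arm_command:
  commands:
    - [0, 0, -0.5, 0, 0, 0]
    - [0, 0, -1, 0, 0, 0]
    - [0, 0, -1, 0, 0, 0]
    - [0, 0, -1, 0, 0, 0]
    - [0, 0, -1, 0, 0, 0]
    - [0, 0, -1, 0, 0, 0]
    - [0, 0, -1, 0, 0, 0]
    - [0, 0, -1, 0, 0, 0]

```text
clock: 10.2
position: [434.2, -75.3, 205.2]
tcp_rot: [-0.001, 0.841, 0.542, -0.004]
ft_force: [0.9, 0.4, -0.8]
width: 0.7
finger_force: 25.0
```

```bash
python3 -c "
from h import *
go(508,247,180,0.163)"
```

```text
turn -4.91 shift after turn [15.31  6.26  1.15] before [16.2  -3.3   1.19] | pos [434.2 -75.3 205.2] j7 -1.1 t 10.2 tilt [-0.007 -0.002] w 0.7
```

Emit:
arm_command:
  commands:
    - [0, 0, 0, 0, 0, -0.98]
    - [0, 0, 0, 0, 0, -0.98]
    - [0, 0, 0, 0, 0, -0.98]
    - [0, 0, 0, 0, 0, -0.98]
    - [0, 0, 0, 0, 0, -0.98]
    - [0.95, 0.4, 0, 0, 0, 0]
    - [0.95, 0.4, 0, 0, 0, 0]
    - [0.95, 0.4, 0, 0, 0, 0]
    - [0.95, 0.4, 0, 0, 0, 0]
    - [0.95, 0.4, 0, 0, 0, 0]

```text
clock: 11.03
position: [458.7, 25.7, 203.7]
tcp_rot: [-0.002, 0.648, 0.762, -0.003]
ft_force: [0.3, -0.5, -1.3]
width: 0.705
finger_force: 25.0
```

Emit:
arm_command:
  commands:
    - [0.95, 0.4, 0, 0, 0, 0]
    - [0.95, 0.4, 0, 0, 0, 0]
    - [0.95, 0.4, 0, 0, 0, 0]
    - [0.95, 0.4, 0, 0, 0, 0]
    - [0.95, 0.4, 0, 0, 0, 0]
    - [0.95, 0.4, 0, 0, 0, 0]
    - [0.95, 0.4, 0, 0, 0, 0]
    - [0.95, 0.4, 0, 0, 0, 0]
    - [0, 0, 0, 0, 0, 0]
    - [0, 0, 0, 0, 0, 0]

```text
clock: 11.87
position: [497.2, 186.2, 202.9]
tcp_rot: [-0.002, 0.647, 0.763, -0.003]
ft_force: [0.2, -0.2, -0.9]
width: 0.703
finger_force: 25.0
```

```bash
python3 -c "
from h import *
c=arm.camera('wrist'); save(c,'w4'); billets(c); nets(c,'cradle');nets(c)
go(508,247,180,0.163); print(arm.state()['joint_pos'])"
```

```text
([510.2, 105.6], [126.0, 114.0], 0.167, [327, 313])
([516.0, 188.8], [41.0, 16.0], 0.166, [352, 222])
([509.5, 228.6], [41.0, 23.0], 0.165, [353, 170])
([502.1, 272.4], [40.0, 24.0], 0.164, [354, 109])
([494.6, 316.2], [40.0, 24.0], 0.163, [355, 41])
cradle 0.73 [583.0, -56.0, 20.0] [372.0, 458.0]
cradle 0.56 [506.0, 263.0, 18.0] [355.0, 123.0]
billet1 0.92 [496.0, 193.0, 191.0] [327.0, 310.0]
billet1 0.86 [585.0, -57.0, 20.0] [373.0, 459.0]
turn -0.02 shift after turn [3.04 1.05 1.12] before [3.04 1.05 1.12] | pos [497.2 183.7 202.8] j7 -1.01 t 12.0 tilt [-0.007 -0.005] w 0.7
[ 0.02291836  0.75961648 -0.7961192   1.88564959  0.73245641  0.82658392
 -1.00591185]
```

View pics/w4.png

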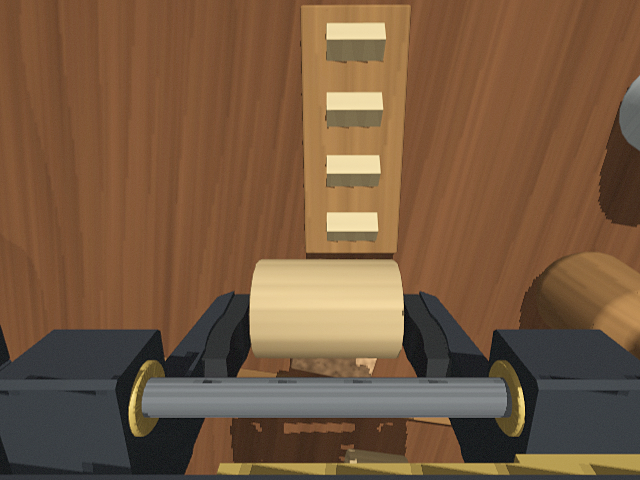

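The view shows the held billet at (327,310). The cradle board corners are near (302,5), (410,5), (396,252) and (306,252), with four ribs on it.

```bash
python3 -c "
from h import *
im=cv2.imread('pics/w4.png'); h=cv2.cvtColor(im,cv2.COLOR_BGR2HSV)
for y in (30,80,140,200,240): print(y, h[y,290:312:2].tolist()[:11])
" | cut -c1-300
python3 - <<'E'
from h import *
c=arm.camera('wrist')
P=[pix2z(c,u,v,12) for u,v in [(302,5),(410,5),(396,252),(306,252)]]
P=np.array(P); print(P.round(1),P.mean(0).round(1)); print([np.linalg.norm(P[i]-P[(i+1)%4]).round(1) for i in range(4)])
print(ang((P[0]+P[1]-P[2]-P[3])), ang(P[1]+P[2]-P[0]-P[3]))
for z in (12,18,24): print(z,[pix2z(c,u,v,z)[:2].round(1).tolist() for u,v in [(353,170),(354,109),(355,41)]])
t=arm.camera('top'); nets(t); save(t,'t2')
E
```

```text
30 [[12, 144, 113], [11, 139, 127], [13, 144, 133], [13, 148, 126], [11, 142, 126], [13, 145, 111], [15, 139, 158], [16, 144, 168], [16, 147, 167], [16, 138, 168], [15, 136, 169]]
80 [[12, 147, 127], [13, 143, 127], [12, 146, 126], [13, 152, 121], [12, 146, 117], [13, 153, 117], [16, 145, 144], [16, 142, 174], [17, 140, 171], [15, 140, 170], [16, 144, 168]]
140 [[13, 144, 117], [12, 147, 118], [12, 149, 118], [13, 143, 118], [13, 151, 115], [14, 146, 122], [12, 146, 94], [16, 142, 165], [16, 132, 178], [16, 139, 176], [16, 137, 171]]
200 [[13, 147, 130], [12, 148, 126], [14, 153, 118], [12, 142, 120], [12, 145, 123], [12, 145, 128], [12, 141, 128], [15, 143, 93], [15, 142, 171], [16, 138, 176], [16, 140, 175]]
240 [[12, 154, 116], [13, 143, 121], [13, 147, 128], [13, 150, 126], [13, 153, 123], [12, 141, 127], [14, 145, 120], [14, 151, 118], [16, 142, 163], [16, 139, 169], [16, 142, 169]]
[[454.  332.9  12. ]
 [530.  345.1  12. ]
 [560.5 160.7  12. ]
 [483.8 148.   12. ]] [507.1 246.7  12. ]
[np.float64(76.9), np.float64(186.9), np.float64(77.7), np.float64(187.3)]
1.7324756960709427 0.16139442327110956
12 [[511.1, 223.8], [503.5, 269.8], [495.6, 316.2]]
18 [[510.7, 224.5], [503.1, 269.6], [495.4, 315.2]]
24 [[510.2, 225.3], [502.8, 269.5], [495.2, 314.2]]
billet1 0.88 [587.0, -160.0, 44.0] [381.0, 214.0]
billet1 0.88 [389.0, -407.0, 39.0] [469.0, 281.0]
billet1 0.73 [436.0, -246.0, 41.0] [412.0, 266.0]
billet1 0.62 [276.0, -201.0, 42.0] [399.0, 323.0]
billet1 0.6 [591.0, -77.0, 36.0] [352.0, 214.0]
billet1 0.53 [597.0, -233.0, 42.0] [406.0, 211.0]
```

```bash
python3 -c "
from h import *
go(499.4,293.4,110,0.162)"
```

```text
turn -0.01 shift after turn [5.39 1.   4.63] before [5.39 1.   4.63] | pos [497.5 184.2 203.1] j7 -1.01 t 12.2 tilt [-0.006 -0.004] w 0.701
```

Emit:
arm_command:
  commands:
    - [0.9, 0.16, 0.3, 0, 0, 0]
    - [0.9, 0.16, 0.5, 0, 0, 0]
    - [0.9, 0.17, 0.7, 0, 0, 0]
    - [0.9, 0.17, 0.8, 0, 0, 0]
    - [0.9, 0.17, 0.8, 0, 0, 0]
    - [0.89, 0.17, 0.8, 0, 0, 0]
    - [0, 0, 0.73, 0, 0, 0]
    - [0, 0, 0, 0, 0, 0]
    - [0, 0, 0, 0, 0, 0]

```text
clock: 12.92
position: [499.1, 293.6, 109.8]
tcp_rot: [-0.001, 0.648, 0.762, -0.004]
ft_force: [0.5, -0.0, 0.0]
width: 0.699
finger_force: 25.0
```

```bash
python3 -c "
from h import *
go(499.4,293.4,67,0.162)"
```

```text
turn -0.0 shift after turn [-0.    0.03  2.14] before [-0.    0.03  2.14] | pos [499.1 293.6 109.8] j7 -1.22 t 12.9 tilt [-0.007 -0.005] w 0.699
```

Emit:
arm_command:
  commands:
    - [0, 0, 0.5, 0, 0, 0]
    - [0, 0, 0.5, 0, 0, 0]
    - [0, 0, 0.5, 0, 0, 0]
    - [0, 0, 0.4, 0, 0, 0]
    - [0, 0, 0.2, 0, 0, 0]
    - [0, 0, 0, 0, 0, 0]
    - [0, 0, 0, 0, 0, 0]

```text
clock: 13.5
position: [498.9, 295.3, 68.2]
tcp_rot: [-0.002, 0.647, 0.762, -0.003]
ft_force: [-1.0, 2.9, -0.2]
width: 0.698
finger_force: 25.0
```

Emit:
arm_command:
  commands:
    - [0, 0, 0, 0, 0, 0]
    - [0, 0, 0, 0, 0, 0]
    - [0, 0, 0, 0, 0, 0]
    - [0, 0, 0, 0, 0, 0]
    - [0, 0, -0.5, 0, 0, 0]
    - [0, 0, -1, 0, 0, 0]
    - [0, 0, -1, 0, 0, 0]
    - [0, 0, -1, 0, 0, 0]
    - [0, 0, -1, 0, 0, 0]
  fingers: 1

```text
clock: 14.25
position: [499.5, 294.8, 160.0]
tcp_rot: [-0.001, 0.648, 0.762, -0.003]
ft_force: [-0.7, -0.3, 0.2]
width: 1.0
finger_force: 0.0
```

```bash
python3 -c "
from h import *
c=arm.camera('wrist'); save(c,'w5'); billets(c); print(arm.state()['joint_pos'])
go(592,-74,130,0.0)"
```

```text
([516.1, 193.3], [40.0, 23.0], 0.166, [327, 364])
([509.1, 235.8], [41.0, 25.0], 0.165, [327, 315])
([497.8, 301.2], [68.0, 66.0], 1.773, [326, 228])
[-0.20083092  0.86046032 -0.7438392   1.76818834  0.76747831  0.82884279
 -1.15700204]
turn 1.35 shift after turn [-18.53   4.55   1.65] before [-19.02   1.51   1.65] | pos [501.  296.6 163.7] j7 -1.16 t 14.3 tilt [-0.001  0.001] w 0.996
```

Emit:
arm_command:
  commands:
    - [0, 0, 0, 0, 0, 0.68]
    - [0, 0, 0, 0, 0, 0.67]
    - [-0.97, 0.24, 0, 0, 0, 0]
    - [-0.97, 0.24, 0, 0, 0, 0]
    - [-0.97, 0.24, 0, 0, 0, 0]
    - [-0.97, 0.24, 0, 0, 0, 0]
    - [-0.97, 0.24, 0, 0, 0, 0]
    - [-0.97, 0.24, 0, 0, 0, 0]
    - [-0.97, 0.24, 0, 0, 0, 0]
    - [-0.97, 0.24, 0, 0, 0, 0]

```text
clock: 15.13
position: [538.2, 138.6, 159.0]
tcp_rot: [-0.001, 0.707, 0.707, -0.003]
ft_force: [-0.2, -0.1, 0.1]
width: 1.001
finger_force: 0.0
```

Emit:
arm_command:
  commands:
    - [-0.97, 0.24, 0, 0, 0, 0]
    - [-0.97, 0.24, 0, 0, 0, 0]
    - [-0.97, 0.24, 0, 0, 0, 0]
    - [-0.97, 0.24, 0, 0, 0, 0]
    - [-0.97, 0.24, 0, 0, 0, 0]
    - [-0.97, 0.24, 0.1, 0, 0, 0]
    - [-0.97, 0.24, 0.2, 0, 0, 0]
    - [-0.97, 0.24, 0.3, 0, 0, 0]
    - [-0.97, 0.24, 0.3, 0, 0, 0]
    - [-0.97, 0.24, 0.3, 0, 0, 0]

```text
clock: 15.97
position: [586.0, -55.5, 135.0]
tcp_rot: [-0.001, 0.707, 0.707, -0.003]
ft_force: [-1.1, 0.2, -0.3]
width: 1.003
finger_force: 0.0
```

Emit:
arm_command:
  commands:
    - [-0.1, 0, 0.4, 0, 0, 0]
    - [0, 0, 0, 0, 0, 0]
    - [0, 0, 0, 0, 0, 0]

```text
clock: 16.22
position: [585.3, -55.1, 126.7]
tcp_rot: [-0.002, 0.707, 0.707, -0.003]
ft_force: [-0.2, -0.1, -0.5]
width: 1.002
finger_force: 0.0
```

```bash
python3 -c "
from h import *
c=arm.camera('wrist'); billets(c); print(arm.state()['joint_pos'])
go(592,-74,27,0.0)
c=arm.camera('top'); nets(c)"
```

```text
([596.6, -207.5], [59.0, 26.0], 0.008, [343, 451])
([582.2, -183.0], [65.0, 13.0], 0.007, [323, 424])
([687.1, -197.9], [47.0, 23.0], 1.474, [469, 441])
([587.3, -138.0], [59.0, 14.0], 0.006, [330, 370])
([446.9, -122.6], [24.0, 20.0], 1.42, [118, 349])
([590.6, -72.7], [63.0, 46.0], 0.003, [336, 281])
([526.3, 54.4], [73.0, 32.0], 3.074, [214, 55])
[ 0.40432615  0.91769489 -0.71087741  1.76529871  0.81940198  0.78933439
 -0.72523114]
turn 0.02 shift after turn [-0.98  0.35  5.01] before [-0.98  0.35  5.01] | pos [585.6 -54.4 127.2] j7 -0.73 t 16.3 tilt [-0.006 -0.001] w 1.001
billet1 0.83 [499.0, 293.0, 51.0] [224.0, 247.0]
billet1 0.71 [449.0, -149.0, 45.0] [378.0, 262.0]
billet1 0.48 [444.0, -231.0, 31.0] [406.0, 264.0]
```

Emit:
arm_command:
  commands:
    - [-0.5, 0.15, 0.2, 0, 0, 0]
    - [-0.45, 0.12, 0.5, 0, 0, 0]
    - [0, 0, 0.7, 0, 0, 0]
    - [0, 0, 0.8, 0, 0, 0]
    - [0, 0, 0.8, 0, 0, 0]
    - [0, 0, 0.8, 0, 0, 0]
    - [0, 0, 0.7, 0, 0, 0]
    - [0, 0, 0.5, 0, 0, 0]
    - [0, 0, 0, 0, 0, 0]

```text
clock: 17.12
position: [589.7, -75.7, 24.4]
tcp_rot: [-0.002, 0.707, 0.707, -0.004]
ft_force: [0.2, 0.6, 0.1]
width: 1.003
finger_force: 0.0
```

Emit:
arm_command:
  commands:
    - [0, 0, 0, 0, 0, 0]
    - [0, 0, 0, 0, 0, 0]
    - [0, 0, 0, 0, 0, 0]
    - [0, 0, 0, 0, 0, 0]
    - [0, 0, 0, 0, 0, 0]
    - [0, 0, 0, 0, 0, 0]
  fingers: 0.6

```text
clock: 17.62
position: [591.0, -75.7, 27.5]
tcp_rot: [-0.001, 0.707, 0.707, -0.003]
ft_force: [-0.2, 0.3, 3.7]
width: 0.702
finger_force: 25.0
```

Emit:
arm_command:
  commands:
    - [0, 0, -0.5, 0, 0, 0]
    - [0, 0, -1, 0, 0, 0]
    - [0, 0, -1, 0, 0, 0]
    - [0, 0, -1, 0, 0, 0]
    - [0, 0, -1, 0, 0, 0]
    - [0, 0, -1, 0, 0, 0]
    - [0, 0, -1, 0, 0, 0]

```text
clock: 18.2
position: [591.0, -75.3, 158.3]
tcp_rot: [-0.001, 0.707, 0.707, -0.003]
ft_force: [0.3, 0.8, -1.2]
width: 0.702
finger_force: 25.0
```

```bash
python3 -c "
from h import *
go(507,247.5,140,0.162)"
```

```text
turn -1.35 shift after turn [16.61 -1.54  0.88] before [16.15 -4.19  0.9 ] | pos [591.  -75.3 158.3] j7 -0.65 t 18.2 tilt [-0.006 -0.003] w 0.702
```

Emit:
arm_command:
  commands:
    - [0, 0, 0, 0, 0, -0.68]
    - [0, 0, 0, 0, 0, -0.67]
    - [0.97, -0.09, 0, 0, 0, 0]
    - [0.97, -0.09, 0, 0, 0, 0]
    - [0.97, -0.09, 0, 0, 0, 0]
    - [0.97, -0.09, 0, 0, 0, 0]
    - [0.97, -0.09, 0, 0, 0, 0]
    - [0.97, -0.09, 0, 0, 0, 0]
    - [0.97, -0.09, 0, 0, 0, 0]
    - [0.97, -0.09, 0, 0, 0, 0]

```text
clock: 19.03
position: [551.7, 76.3, 157.2]
tcp_rot: [-0.001, 0.648, 0.762, -0.003]
ft_force: [-0.1, 0.8, 0.2]
width: 0.704
finger_force: 25.0
```

Emit:
arm_command:
  commands:
    - [0.97, -0.09, 0, 0, 0, 0]
    - [0.97, -0.09, 0, 0, 0, 0]
    - [0.97, -0.09, 0, 0, 0, 0]
    - [0.97, -0.09, 0, 0, 0, 0]
    - [0.97, -0.09, 0, 0, 0, 0]
    - [0.97, -0.09, 0, 0, 0, 0]
    - [0.97, -0.09, 0, 0, 0, 0]
    - [0.97, -0.09, 0.4, 0, 0, 0]
    - [0.97, -0.09, 0.8, 0, 0, 0]
    - [0, 0, 0.8, 0, 0, 0]

```text
clock: 19.87
position: [506.5, 251.0, 117.8]
tcp_rot: [-0.003, 0.645, 0.764, -0.0]
ft_force: [-0.1, 0.8, -0.6]
width: 0.702
finger_force: 25.0
```

Emit:
arm_command:
  commands:
    - [0, 0, 0, 0, 0, 0]
    - [0, 0, 0, 0, 0, 0]
    - [0, 0, 0, 0, 0, 0]

```text
clock: 20.12
position: [508.3, 244.4, 117.1]
tcp_rot: [-0.001, 0.648, 0.762, -0.003]
ft_force: [0.2, -1.2, -0.6]
width: 0.703
finger_force: 25.0
```

```bash
python3 -c "
from h import *
c=arm.camera('wrist'); save(c,'w6')
go(507,247.5,39.5,0.162)"
```

```text
turn -0.01 shift after turn [ 0.17 -0.03  3.89] before [ 0.17 -0.03  3.89] | pos [508.5 244.5 117.3] j7 -1.17 t 20.2 tilt [-0.005 -0.003] w 0.7
```

Emit:
arm_command:
  commands:
    - [0.18, -0.03, 0.5, 0, 0, 0]
    - [0, 0, 0.6, 0, 0, 0]
    - [0, 0, 0.6, 0, 0, 0]
    - [0, 0, 0.6, 0, 0, 0]
    - [0, 0, 0.6, 0, 0, 0]
    - [0, 0, 0.4, 0, 0, 0]
    - [0, 0, 0.3, 0, 0, 0]
    - [0, 0, 0.24, 0, 0, 0]
    - [0, 0, 0, 0, 0, 0]
    - [0, 0, 0, 0, 0, 0]

```text
clock: 21.0
position: [506.3, 248.7, 39.6]
tcp_rot: [-0.001, 0.648, 0.762, -0.003]
ft_force: [0.9, 0.3, -0.4]
width: 0.699
finger_force: 25.0
```

Emit:
arm_command:
  commands:
    - [0, 0, 0, 0, 0, 0]
    - [0, 0, 0, 0, 0, 0]
    - [0, 0, 0, 0, 0, 0]
    - [0, 0, 0, 0, 0, 0]
    - [0, 0, -0.5, 0, 0, 0]
    - [0, 0, -1, 0, 0, 0]
    - [0, 0, -1, 0, 0, 0]
    - [0, 0, -1, 0, 0, 0]
    - [0, 0, -1, 0, 0, 0]
    - [0, 0, -1, 0, 0, 0]
  fingers: 1

```text
clock: 21.83
position: [506.7, 248.7, 151.3]
tcp_rot: [-0.001, 0.647, 0.762, -0.003]
ft_force: [-0.1, -0.1, 0.3]
width: 0.999
finger_force: 0.0
```

```bash
python3 -c "
from h import *
go(586,-162,130,0.125)"
```

```text
turn 0.31 shift after turn [-20.87   1.38   1.09] before [-20.9    0.6    1.09] | pos [506.7 248.7 151.3] j7 -1.12 t 21.8 tilt [-0.006 -0.002] w 0.999
```

Emit:
arm_command:
  commands:
    - [0, 0, 0, 0, 0, 0.31]
    - [-0.99, 0.065, 0, 0, 0, 0]
    - [-0.99, 0.065, 0, 0, 0, 0]
    - [-0.99, 0.065, 0, 0, 0, 0]
    - [-0.99, 0.065, 0, 0, 0, 0]
    - [-0.99, 0.065, 0, 0, 0, 0]
    - [-0.99, 0.065, 0, 0, 0, 0]
    - [-0.99, 0.065, 0, 0, 0, 0]
    - [-0.99, 0.065, 0, 0, 0, 0]
    - [-0.99, 0.065, 0, 0, 0, 0]

```text
clock: 22.67
position: [540.7, 72.3, 150.7]
tcp_rot: [-0.001, 0.662, 0.75, -0.003]
ft_force: [0.4, 0.5, -0.9]
width: 1.001
finger_force: 0.0
```

Emit:
arm_command:
  commands:
    - [-0.99, 0.065, 0, 0, 0, 0]
    - [-0.99, 0.065, 0, 0, 0, 0]
    - [-0.99, 0.065, 0, 0, 0, 0]
    - [-0.99, 0.065, 0, 0, 0, 0]
    - [-0.99, 0.065, 0, 0, 0, 0]
    - [-0.99, 0.065, 0, 0, 0, 0]
    - [-0.99, 0.065, 0, 0, 0, 0]
    - [-0.99, 0.065, 0.2, 0, 0, 0]
    - [-0.99, 0.065, 0.2, 0, 0, 0]
    - [-0.99, 0.065, 0.3, 0, 0, 0]

```text
clock: 23.5
position: [578.4, -122.6, 137.2]
tcp_rot: [-0.001, 0.662, 0.75, -0.003]
ft_force: [-0.0, 0.9, -0.4]
width: 1.001
finger_force: 0.0
```

Emit:
arm_command:
  commands:
    - [-0.99, 0.065, 0.3, 0, 0, 0]
    - [-0.99, 0.065, 0, 0, 0, 0]
    - [0, 0, 0, 0, 0, 0]
    - [0, 0, 0, 0, 0, 0]
    - [0, 0, 0, 0, 0, 0]

```text
clock: 23.92
position: [585.6, -159.2, 130.9]
tcp_rot: [-0.002, 0.661, 0.75, -0.002]
ft_force: [-0.2, 0.6, 0.1]
width: 1.002
finger_force: 0.0
```

```bash
python3 -c "
from h import *
c=arm.camera('wrist'); billets(c); 
go(587,-162,27,0.125)
c=arm.camera('top'); nets(c)"
```

```text
([597.9, -225.6], [62.0, 48.0], 0.129, [333, 346])
([435.7, -229.9], [59.0, 49.0], 3.044, [88, 324])
([746.5, -175.4], [37.0, 26.0], 1.683, [572, 305])
([777.6, -166.8], [47.0, 18.0], 1.584, [624, 299])
([691.3, -162.3], [47.0, 24.0], 1.373, [494, 276])
([585.4, -162.0], [63.0, 44.0], 0.127, [326, 256])
([447.7, -144.2], [68.0, 45.0], 2.948, [99, 200])
turn 0.02 shift after turn [-0.17  0.08  5.2 ] before [-0.17  0.08  5.2 ] | pos [ 585.6 -158.7  130.9] j7 -0.42 t 24.0 tilt [-0.005 -0.001] w 0.998
billet1 0.9 [450.0, -145.0, 43.0] [377.0, 262.0]
billet1 0.86 [505.0, 244.0, 50.0] [241.0, 245.0]
billet1 0.83 [502.0, 290.0, 54.0] [225.0, 246.0]
billet1 0.76 [276.0, -201.0, 41.0] [399.0, 323.0]
billet1 0.64 [437.0, -246.0, 39.0] [412.0, 266.0]
billet1 0.55 [582.0, -148.0, 38.0] [376.0, 216.0]
```

Emit:
arm_command:
  commands:
    - [-0.17, 0, 0.4, 0, 0, 0]
    - [0, 0, 0.8, 0, 0, 0]
    - [0, 0, 0.8, 0, 0, 0]
    - [0, 0, 0.8, 0, 0, 0]
    - [0, 0, 0.8, 0, 0, 0]
    - [0, 0, 0.8, 0, 0, 0]
    - [0, 0, 0.5, 0, 0, 0]
    - [0, 0, 0.3, 0, 0, 0]
    - [0, 0, 0, 0, 0, 0]

```text
clock: 24.82
position: [584.5, -164.0, 24.6]
tcp_rot: [-0.002, 0.662, 0.75, -0.004]
ft_force: [-0.6, 0.4, 0.7]
width: 1.002
finger_force: 0.0
```

Emit:
arm_command:
  commands:
    - [0, 0, 0, 0, 0, 0]
    - [0, 0, 0, 0, 0, 0]
    - [0, 0, 0, 0, 0, 0]
    - [0, 0, 0, 0, 0, 0]
    - [0, 0, 0, 0, 0, 0]
    - [0, 0, 0, 0, 0, 0]
  fingers: 0.6

```text
clock: 25.32
position: [585.8, -164.3, 27.0]
tcp_rot: [-0.001, 0.662, 0.75, -0.003]
ft_force: [-0.7, -1.1, 4.2]
width: 0.702
finger_force: 24.9
```

Emit:
arm_command:
  commands:
    - [0, 0, -0.5, 0, 0, 0]
    - [0, 0, -1, 0, 0, 0]
    - [0, 0, -1, 0, 0, 0]
    - [0, 0, -1, 0, 0, 0]
    - [0, 0, -1, 0, 0, 0]
    - [0, 0, -1, 0, 0, 0]
    - [0, 0, -1, 0, 0, 0]

```text
clock: 25.9
position: [585.7, -163.8, 157.7]
tcp_rot: [-0.002, 0.662, 0.75, -0.003]
ft_force: [0.5, -0.7, -0.4]
width: 0.7
finger_force: 24.9
```

```bash
python3 -c "
from h import *
go(514.6,201.6,120,0.162)"
```

```text
turn -0.31 shift after turn [18.61 -0.55  1.85] before [18.57 -1.24  1.86] | pos [ 585.7 -163.8  157.7] j7 -0.38 t 25.9 tilt [-0.006 -0.003] w 0.7
```

Emit:
arm_command:
  commands:
    - [0, 0, 0, 0, 0, -0.31]
    - [0.98, -0.03, 0, 0, 0, 0]
    - [0.98, -0.03, 0, 0, 0, 0]
    - [0.98, -0.03, 0, 0, 0, 0]
    - [0.98, -0.03, 0, 0, 0, 0]
    - [0.98, -0.03, 0, 0, 0, 0]
    - [0.98, -0.03, 0, 0, 0, 0]
    - [0.98, -0.03, 0, 0, 0, 0]
    - [0.98, -0.03, 0, 0, 0, 0]
    - [0.98, -0.03, 0, 0, 0, 0]

```text
clock: 26.73
position: [551.8, 10.2, 156.5]
tcp_rot: [-0.001, 0.648, 0.762, -0.003]
ft_force: [0.6, -0.5, -0.2]
width: 0.698
finger_force: 24.9
```

Emit:
arm_command:
  commands:
    - [0.98, -0.03, 0, 0, 0, 0]
    - [0.98, -0.03, 0, 0, 0, 0]
    - [0.98, -0.03, 0, 0, 0, 0]
    - [0.98, -0.03, 0, 0, 0, 0]
    - [0.98, -0.03, 0, 0, 0, 0]
    - [0.98, -0.03, 0, 0, 0, 0]
    - [0.98, -0.03, 0, 0, 0, 0]
    - [0.98, -0.03, 0.3, 0, 0, 0]
    - [0.98, -0.03, 0.5, 0, 0, 0]
    - [0.98, -0.03, 0.5, 0, 0, 0]

```text
clock: 27.57
position: [514.5, 202.7, 130.1]
tcp_rot: [-0.001, 0.648, 0.762, -0.003]
ft_force: [0.3, -0.1, -0.7]
width: 0.702
finger_force: 24.9
```

Emit:
arm_command:
  commands:
    - [0, 0, 0.5, 0, 0, 0]
    - [0, 0, 0, 0, 0, 0]
    - [0, 0, 0, 0, 0, 0]
    - [0, 0, 0, 0, 0, 0]

```text
clock: 27.9
position: [515.1, 200.1, 119.9]
tcp_rot: [-0.001, 0.648, 0.761, -0.003]
ft_force: [-0.8, -0.3, -0.3]
width: 0.701
finger_force: 24.9
```

```bash
python3 -c "
from h import *
go(514.6,201.6,39.5,0.162)"
```

```text
turn -0.02 shift after turn [0.09 0.01 4.02] before [0.09 0.01 4.02] | pos [515.1 200.1 119.9] j7 -1.11 t 27.9 tilt [-0.006 -0.004] w 0.701
```

Emit:
arm_command:
  commands:
    - [0.09, 0, 0.5, 0, 0, 0]
    - [0, 0, 0.6, 0, 0, 0]
    - [0, 0, 0.6, 0, 0, 0]
    - [0, 0, 0.6, 0, 0, 0]
    - [0, 0, 0.6, 0, 0, 0]
    - [0, 0, 0.5, 0, 0, 0]
    - [0, 0, 0.3, 0, 0, 0]
    - [0, 0, 0.3, 0, 0, 0]
    - [0, 0, 0, 0, 0, 0]
    - [0, 0, 0, 0, 0, 0]

```text
clock: 28.73
position: [513.9, 203.6, 39.5]
tcp_rot: [-0.001, 0.648, 0.762, -0.003]
ft_force: [-0.4, 0.5, -0.8]
width: 0.698
finger_force: 24.9
```

Emit:
arm_command:
  commands:
    - [0, 0, 0, 0, 0, 0]
    - [0, 0, 0, 0, 0, 0]
    - [0, 0, 0, 0, 0, 0]
    - [0, 0, 0, 0, 0, 0]
    - [0, 0, -0.5, 0, 0, 0]
    - [0, 0, -1, 0, 0, 0]
    - [0, 0, -1, 0, 0, 0]
    - [0, 0, -1, 0, 0, 0]
    - [0, 0, -1, 0, 0, 0]
    - [0, 0, -1, 0, 0, 0]
  fingers: 1

```text
clock: 29.57
position: [514.3, 203.6, 151.4]
tcp_rot: [-0.001, 0.647, 0.762, -0.003]
ft_force: [0.5, 0.3, 0.4]
width: 1.001
finger_force: 0.0
```

```bash
python3 -c "
from h import *
go(450,-146,130,-.19)
c=arm.camera('wrist'); save(c,'w7')
c=arm.camera('side'); nets(c)"
```

```text
turn 2.94 shift after turn [-17.77   0.15   1.1 ] before [-16.73  -5.99   1.13] | pos [514.3 203.6 151.4] j7 -1.07 t 29.6 tilt [-0.006 -0.003] w 1.001
billet1 0.92 [376.0, -391.0, 33.0] [435.0, 181.0]
billet1 0.86 [270.0, -188.0, 37.0] [448.0, 240.0]
billet1 0.84 [446.0, -138.0, 34.0] [375.0, 228.0]
billet1 0.82 [509.0, 209.0, 53.0] [280.0, 314.0]
billet1 0.71 [499.0, 255.0, 49.0] [272.0, 333.0]
billet1 0.63 [427.0, -239.0, 34.0] [397.0, 207.0]
billet1 0.6 [508.0, -398.0, 90.0] [395.0, 149.0]
billet1 0.59 [463.0, 294.0, 48.0] [277.0, 356.0]
billet1 0.58 [592.0, -217.0, 33.0] [339.0, 192.0]
```

View pics/w7.png

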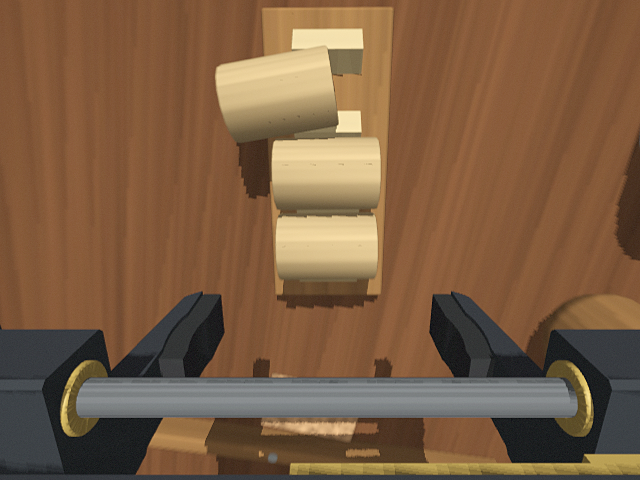

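The wrist view shows two billets seated at (327,175) and (327,247). The third has been knocked aside and askew at (278,95), so I mend that first.

Run:
```python
from h import *
c=arm.camera('wrist')
P=[(216,68),(327,46),(339,124),(236,142)]
for z in (30,38,45):
    W=np.array([pix2z(c,u,v,z) for u,v in P]); print(z,W.mean(0).round(1),ang(W[1]+W[2]-W[0]-W[3]),np.linalg.norm((W[1]+W[2]-W[0]-W[3])/2).round(1),np.linalg.norm((W[0]+W[1]-W[2]-W[3])/2).round(1))
c=arm.camera('top'); 
cv2.imwrite('pics/t3.png',cv2.resize(c['frame'][200:290,190:300,::-1],None,fx=6,fy=6,interpolation=cv2.INTER_CUBIC))
nets(c)
```

```text
30 [472.8 289.   30. ] 0.33347328969800716 65.0 43.1
38 [473.8 288.8  38. ] 0.3334732896980067 62.8 41.7
45 [474.6 288.7  45. ] 0.3334732896980072 61.0 40.4
billet1 0.91 [387.0, -406.0, 36.0] [469.0, 282.0]
billet1 0.84 [474.0, 287.0, 51.0] [226.0, 256.0]
billet1 0.83 [436.0, -247.0, 39.0] [412.0, 266.0]
billet1 0.69 [279.0, -202.0, 38.0] [399.0, 322.0]
billet1 0.64 [595.0, -234.0, 39.0] [406.0, 211.0]
billet1 0.6 [484.0, 253.0, 48.0] [238.0, 252.0]
billet1 0.48 [452.0, -153.0, 45.0] [380.0, 261.0]
```

View pics/t3.png

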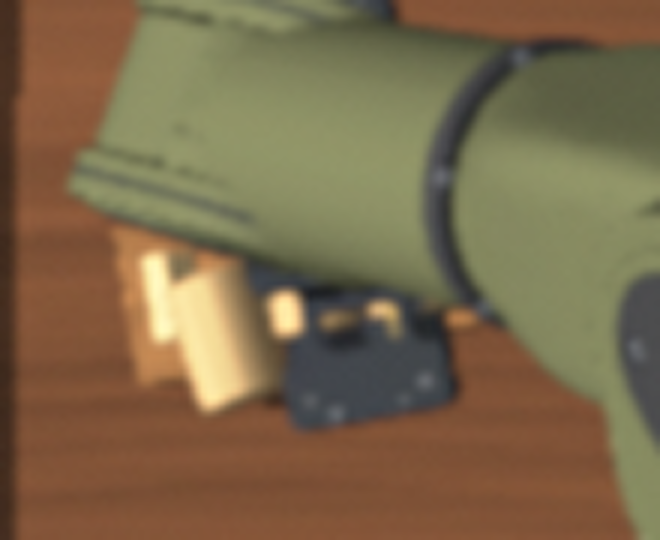

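```bash
python3 -c "
from h import *
go(473.5,288.8,110,.333)"
```

```text
turn -1.43 shift after turn [ 4.72 -0.5   1.94] before [ 4.57 -1.3   1.95] | pos [514.1 203.  149. ] j7 -1.07 t 29.9 tilt [-0.007 -0.004] w 0.997
```

Emit:
arm_command:
  commands:
    - [0, 0, 0, 0, 0, -0.72]
    - [0, 0, 0, 0, 0, -0.71]
    - [0.9, -0.1, 0, 0, 0, 0]
    - [0.9, -0.1, 0.2, 0, 0, 0]
    - [0.9, -0.1, 0.4, 0, 0, 0]
    - [0.9, -0.1, 0.4, 0, 0, 0]
    - [0.9, -0.1, 0.4, 0, 0, 0]
    - [0.22, 0, 0.4, 0, 0, 0]
    - [0, 0, 0, 0, 0, 0]
    - [0, 0, 0, 0, 0, 0]

```text
clock: 30.7
position: [473.8, 288.1, 112.6]
tcp_rot: [-0.001, 0.58, 0.815, -0.004]
ft_force: [0.9, 0.4, 0.0]
width: 1.001
finger_force: 0.0
```

```bash
python3 -c "
from h import *
c=arm.camera('wrist'); save(c,'w8')
go(473.5,288.8,50,.333); print(arm.state()['joint_pos'])"
```

```text
turn -0.01 shift after turn [ 0.07 -0.    3.16] before [ 0.07 -0.    3.16] | pos [474.4 287.9 113.1] j7 -1.14 t 30.8 tilt [-0.006 -0.005] w 1.002
[-0.22207093  0.91573946 -0.71701122  1.87062285  0.90066796  0.72658488
 -1.13911661]
```

View pics/w8.png

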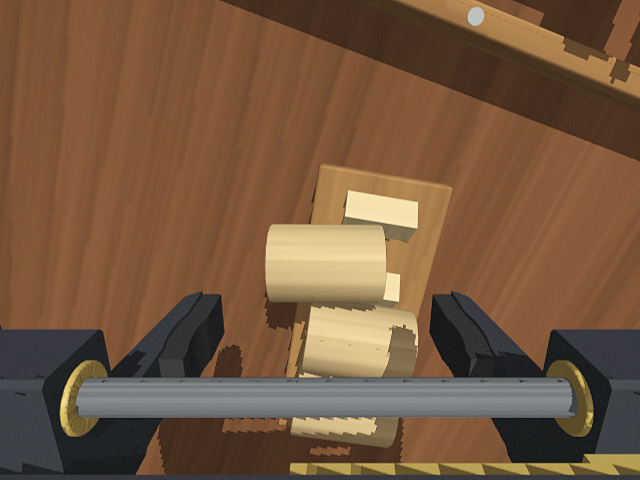

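The displaced billet sits square between the open fingers, spanning columns 265-386. I descend and grip it.

Emit:
arm_command:
  commands:
    - [0.07, 0, 0.6, 0, 0, 0]
    - [0, 0, 0.7, 0, 0, 0]
    - [0, 0, 0.7, 0, 0, 0]
    - [0, 0, 0.6, 0, 0, 0]
    - [0, 0, 0.5, 0, 0, 0]
    - [0, 0, 0, 0, 0, 0]
    - [0, 0, 0, 0, 0, 0]

```text
clock: 31.33
position: [473.0, 290.2, 51.2]
tcp_rot: [-0.002, 0.58, 0.815, -0.003]
ft_force: [0.8, -0.2, -0.1]
width: 1.002
finger_force: 0.0
```

Emit:
arm_command:
  commands:
    - [0, 0, 0, 0, 0, 0]
    - [0, 0, 0, 0, 0, 0]
    - [0, 0, 0, 0, 0, 0]
    - [0, 0, 0, 0, 0, 0]
    - [0, 0, 0, 0, 0, 0]
    - [0, 0, 0, 0, 0, 0]
  fingers: 0.6

```text
clock: 31.83
position: [473.2, 290.7, 52.1]
tcp_rot: [-0.002, 0.58, 0.815, -0.003]
ft_force: [-0.3, 0.3, 3.0]
width: 0.703
finger_force: 25.0
```

Emit:
arm_command:
  commands:
    - [0, 0, -0.4, 0, 0, 0]
    - [0, 0, -0.6, 0, 0, 0]
    - [0, 0, -0.6, 0, 0, 0]
    - [0, 0, -0.6, 0, 0, 0]
    - [0, 0, 0, 0, 0, 0]
    - [0, 0, 0, 0, 0, 0]

```text
clock: 32.33
position: [474.0, 291.0, 96.9]
tcp_rot: [-0.001, 0.58, 0.815, -0.002]
ft_force: [-0.5, 1.1, -0.2]
width: 0.699
finger_force: 25.0
```

```bash
python3 -c "
from h import *
c=arm.camera('wrist'); save(c,'w9')
print(world(c,max(arm.search_frame('billet1',c),key=lambda r:r['score'])['position']))
go(499.2,294.5,80,.162)
c=arm.camera('side'); nets(c); save(c,'s2')"
```

```text
[472.85862807 300.97281437  98.31829779]
turn 1.43 shift after turn [-0.    1.31  0.77] before [-0.22  1.29  0.77] | pos [473.4 290.3  95.6] j7 -1.17 t 32.4 tilt [-0.006 -0.003] w 0.7
billet1 0.9 [378.0, -391.0, 37.0] [435.0, 180.0]
billet1 0.87 [445.0, -137.0, 31.0] [375.0, 230.0]
billet1 0.84 [271.0, -190.0, 39.0] [448.0, 239.0]
billet1 0.73 [468.0, 298.0, 91.0] [272.0, 346.0]
billet1 0.67 [425.0, -233.0, 37.0] [397.0, 208.0]
billet1 0.57 [591.0, -219.0, 38.0] [340.0, 190.0]
```

Emit:
arm_command:
  commands:
    - [0, 0, 0, 0, 0, 0.72]
    - [0, 0, 0, 0, 0, 0.71]
    - [0, 0.45, 0, 0, 0, 0]
    - [0, 0.45, 0.3, 0, 0, 0]
    - [0, 0.41, 0.6, 0, 0, 0]
    - [0, 0, 0.6, 0, 0, 0]
    - [0, 0, 0.5, 0, 0, 0]
    - [0, 0, 0, 0, 0, 0]
    - [0, 0, 0, 0, 0, 0]

```text
clock: 33.28
position: [497.8, 294.4, 54.3]
tcp_rot: [-0.002, 0.647, 0.762, -0.004]
ft_force: [0.4, 0.2, 0.2]
width: 0.703
finger_force: 25.0
```

```bash
python3 -c "
from h import *
go(499.2,294.5,52,.162)"
```

```text
turn 0.01 shift after turn [-0.01  0.07  0.12] before [-0.01  0.07  0.12] | pos [497.8 294.4  54.3] j7 -1.3 t 33.3 tilt [-0.008 -0.004] w 0.703
```

Emit:
arm_command:
  commands:
    - [0, 0.05, 0.1, 0, 0, 0]
    - [0, 0, 0.1, 0, 0, 0]
    - [0, 0, 0, 0, 0, 0]
    - [0, 0, 0, 0, 0, 0]

```text
clock: 33.62
position: [499.9, 295.4, 51.8]
tcp_rot: [-0.002, 0.647, 0.762, -0.003]
ft_force: [-0.3, 0.9, -0.5]
width: 0.701
finger_force: 25.0
```

Emit:
arm_command:
  commands:
    - [0, 0, 0.1, 0, 0, 0]
    - [0, 0, 0, 0, 0, 0]
    - [0, 0, 0.1, 0, 0, 0]
    - [0, 0, 0, 0, 0, 0]

```text
clock: 33.95
position: [499.9, 296.1, 50.7]
tcp_rot: [-0.001, 0.647, 0.762, -0.002]
ft_force: [-3.7, -1.1, 23.4]
width: 0.708
finger_force: 25.0
```

Emit:
arm_command:
  commands:
    - [0, 0, -0.08, 0, 0, 0]
    - [0, 0, 0, 0, 0, 0]

```text
clock: 34.12
position: [500.0, 296.0, 50.8]
tcp_rot: [-0.001, 0.647, 0.762, -0.002]
ft_force: [-2.7, -0.8, 12.3]
width: 0.704
finger_force: 25.0
```

Emit:
arm_command:
  commands:
    - [0, 0, 0, 0, 0, 0]
    - [0, 0, 0, 0, 0, 0]
    - [0, 0, 0, 0, 0, 0]
    - [0, 0, 0, 0, 0, 0]
    - [0, 0, -0.5, 0, 0, 0]
    - [0, 0, -1, 0, 0, 0]
    - [0, 0, -1, 0, 0, 0]
    - [0, 0, -1, 0, 0, 0]
    - [0, 0, -1, 0, 0, 0]
    - [0, 0, -1, 0, 0, 0]
  fingers: 1

```text
clock: 34.95
position: [500.4, 295.1, 160.6]
tcp_rot: [-0.001, 0.648, 0.762, -0.003]
ft_force: [0.0, 1.0, -0.6]
width: 1.001
finger_force: 0.0
```

Emit:
arm_command:
  commands:
    - [-1, 0, 0, 0, 0, 0]
    - [-1, 0, 0, 0, 0, 0]
    - [-1, 0, 0, 0, 0, 0]
    - [-1, 0, 0, 0, 0, 0]
    - [-1, 0, 0, 0, 0, 0]
    - [0, 0, 0, 0, 0, 0]
    - [0, 0, 0, 0, 0, 0]

```text
clock: 35.53
position: [517.0, 195.5, 159.6]
tcp_rot: [-0.001, 0.648, 0.761, -0.003]
ft_force: [-0.2, 0.0, 0.0]
width: 1.0
finger_force: 0.0
```

```bash
python3 -c "
from h import *
c=arm.camera('wrist'); save(c,'w10'); 
for y in (-47,0,47): print(np.round(proj(c,np.array([507-.161*y,247.5+.987*y,34]))))
go(450,-146,130,-.19)"
```

```text
[325. 231.]
[325. 160.]
[325.  80.]
turn 2.93 shift after turn [-17.48  -0.03   1.5 ] before [-16.4   -6.05   1.53] | pos [516.7 197.2 159.8] j7 -1.05 t 35.6 tilt [-0.006 -0.002] w 1.0
```

View pics/w10.png

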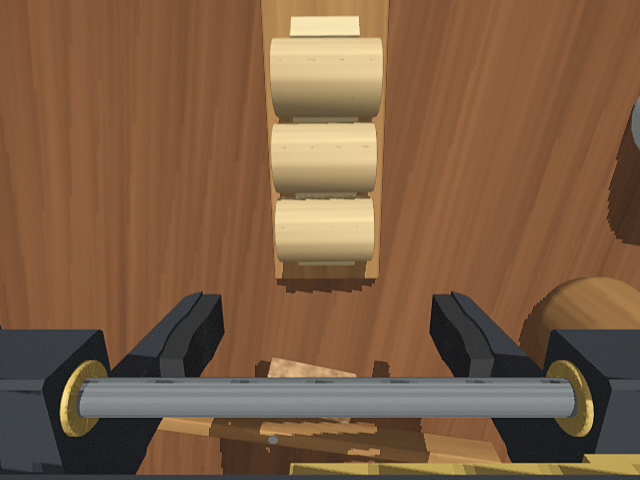

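The bottom row is straight and seated, with billets at (326,78), (325,160) and (325,231). Billet D is next.

Emit:
arm_command:
  commands:
    - [0, 0, 0, 0, 0, 0.98]
    - [0, 0, 0, 0, 0, 0.98]
    - [0, 0, 0, 0, 0, 0.97]
    - [-0.97, 0, 0, 0, 0, 0]
    - [-0.97, 0, 0, 0, 0, 0]
    - [-0.97, 0, 0, 0, 0, 0]
    - [-0.97, 0, 0, 0, 0, 0]
    - [-0.97, 0, 0, 0, 0, 0]
    - [-0.97, 0, 0, 0, 0, 0]
    - [-0.97, 0, 0, 0, 0, 0]

```text
clock: 36.42
position: [491.0, 64.6, 160.2]
tcp_rot: [-0.001, 0.77, 0.638, -0.002]
ft_force: [-0.2, 0.4, 0.8]
width: 0.998
finger_force: 0.0
```

Emit:
arm_command:
  commands:
    - [-0.97, 0, 0, 0, 0, 0]
    - [-0.97, 0, 0, 0, 0, 0]
    - [-0.97, 0, 0, 0, 0, 0]
    - [-0.97, 0, 0, 0, 0, 0]
    - [-0.97, 0, 0.1, 0, 0, 0]
    - [-0.97, 0, 0.1, 0, 0, 0]
    - [-0.97, 0, 0.2, 0, 0, 0]
    - [-0.97, 0, 0.3, 0, 0, 0]
    - [-0.97, 0, 0.4, 0, 0, 0]
    - [-0.97, 0, 0.4, 0, 0, 0]

```text
clock: 37.25
position: [455.4, -126.4, 130.7]
tcp_rot: [-0.001, 0.77, 0.638, -0.002]
ft_force: [1.1, -0.7, -1.2]
width: 1.002
finger_force: 0.0
```

Emit:
arm_command:
  commands:
    - [-0.97, 0, 0, 0, 0, 0]
    - [0, 0, 0, 0, 0, 0]
    - [0, 0, 0, 0, 0, 0]
    - [0, 0, 0, 0, 0, 0]

```text
clock: 37.58
position: [451.9, -144.3, 131.0]
tcp_rot: [-0.001, 0.77, 0.638, -0.002]
ft_force: [0.7, -0.7, 0.3]
width: 0.998
finger_force: 0.0
```

```bash
python3 -c "
from h import *
c=arm.camera('wrist'); billets(c); print(arm.state()['joint_pos'])
go(449,-146,27,-.19)"
```

```text
([439.2, -225.3], [52.0, 26.0], 2.957, [331, 365])
([597.6, -217.4], [64.0, 51.0], 0.303, [568, 316])
([451.7, -145.4], [63.0, 45.0], 2.955, [327, 253])
[ 0.58202987  0.79184592 -0.60986095  2.10664599  0.92272654  0.53882008
 -0.91071901]
turn 0.03 shift after turn [-0.1 -0.1  5.2] before [-0.1 -0.1  5.2] | pos [ 451.8 -144.2  131.1] j7 -0.91 t 37.6 tilt [-0.004 -0.001] w 0.999
```

Emit:
arm_command:
  commands:
    - [-0.06, 0, 0.4, 0, 0, 0]
    - [0, 0, 0.8, 0, 0, 0]
    - [0, 0, 0.8, 0, 0, 0]
    - [0, 0, 0.8, 0, 0, 0]
    - [0, 0, 0.8, 0, 0, 0]
    - [0, 0, 0.8, 0, 0, 0]
    - [0, 0, 0.5, 0, 0, 0]
    - [0, 0, 0.3, 0, 0, 0]
    - [0, 0, 0, 0, 0, 0]
    - [0, 0, 0, 0, 0, 0]

```text
clock: 38.47
position: [449.9, -146.8, 26.3]
tcp_rot: [-0.001, 0.77, 0.638, -0.003]
ft_force: [-0.1, -0.1, 0.9]
width: 0.999
finger_force: 0.0
```

```bash
python3 -c "
from h import *
print(np.round(arm.state()['joint_pos'],2))
go(451.5,-145.4,27,-.19)"
```

```text
[ 0.41  0.96 -0.32  2.14  1.31  0.28 -1.27]
turn 0.02 shift after turn [ 0.09  0.06 -0.04] before [ 0.09  0.06 -0.04] | pos [ 449.9 -146.8   26.3] j7 -1.27 t 38.5 tilt [-0.007 -0.002] w 0.999
```

Emit:
arm_command:
  commands:
    - [0.05, 0.05, 0, 0, 0, 0]
    - [0, 0, 0, 0, 0, 0]
    - [0, 0, 0, 0, 0, 0]
    - [0, 0, 0, 0, 0, 0]
    - [0, 0, 0, 0, 0, 0]
    - [0, 0, 0, 0, 0, 0]
  fingers: 0.6

```text
clock: 38.97
position: [451.2, -147.2, 26.9]
tcp_rot: [-0.001, 0.771, 0.637, -0.003]
ft_force: [-1.0, -0.2, 3.7]
width: 0.699
finger_force: 25.0
```

Emit:
arm_command:
  commands:
    - [0, 0, -0.5, 0, 0, 0]
    - [0, 0, -1, 0, 0, 0]
    - [0, 0, -1, 0, 0, 0]
    - [0, 0, -1, 0, 0, 0]
    - [0, 0, -1, 0, 0, 0]
    - [0, 0, -1, 0, 0, 0]
    - [0, 0, -1, 0, 0, 0]

```text
clock: 39.55
position: [451.2, -146.9, 157.5]
tcp_rot: [-0.001, 0.771, 0.637, -0.003]
ft_force: [1.2, 0.4, -1.1]
width: 0.697
finger_force: 25.0
```

```bash
python3 -c "
from h import *
go(503.2,271.2,140,0.162)"
```

```text
turn -2.93 shift after turn [20.21  5.94  0.76] before [21.02 -1.38  0.8 ] | pos [ 451.2 -146.9  157.5] j7 -0.83 t 39.5 tilt [-0.007 -0.003] w 0.697
```

Emit:
arm_command:
  commands:
    - [0, 0, 0, 0, 0, -0.98]
    - [0, 0, 0, 0, 0, -0.98]
    - [0, 0, 0, 0, 0, -0.97]
    - [0.96, 0.28, 0, 0, 0, 0]
    - [0.96, 0.28, 0, 0, 0, 0]
    - [0.96, 0.28, 0, 0, 0, 0]
    - [0.96, 0.28, 0, 0, 0, 0]
    - [0.96, 0.28, 0, 0, 0, 0]
    - [0.96, 0.28, 0, 0, 0, 0]
    - [0.96, 0.28, 0, 0, 0, 0]

```text
clock: 40.38
position: [468.5, -7.2, 156.0]
tcp_rot: [-0.002, 0.648, 0.762, -0.003]
ft_force: [0.6, -0.7, -0.5]
width: 0.7
finger_force: 25.0
```

Emit:
arm_command:
  commands:
    - [0.96, 0.28, 0, 0, 0, 0]
    - [0.96, 0.28, 0, 0, 0, 0]
    - [0.96, 0.28, 0, 0, 0, 0]
    - [0.96, 0.28, 0, 0, 0, 0]
    - [0.96, 0.28, 0, 0, 0, 0]
    - [0.96, 0.28, 0, 0, 0, 0]
    - [0.96, 0.28, 0, 0, 0, 0]
    - [0.96, 0.28, 0, 0, 0, 0]
    - [0.96, 0.28, 0, 0, 0, 0]
    - [0.96, 0.28, 0, 0, 0, 0]

```text
clock: 41.22
position: [492.9, 191.2, 155.2]
tcp_rot: [-0.001, 0.648, 0.762, -0.003]
ft_force: [0.8, -0.6, 0.0]
width: 0.701
finger_force: 25.0
```

Emit:
arm_command:
  commands:
    - [0.96, 0.28, 0, 0, 0, 0]
    - [0.96, 0.28, 0, 0, 0, 0]
    - [0.96, 0.28, 0, 0, 0, 0]
    - [0.05, 0.06, 0.4, 0, 0, 0]
    - [0, 0, 0.4, 0, 0, 0]
    - [0, 0, 0, 0, 0, 0]
    - [0, 0, 0, 0, 0, 0]
    - [0, 0, 0, 0, 0, 0]

```text
clock: 41.88
position: [501.3, 249.6, 138.8]
tcp_rot: [-0.001, 0.648, 0.761, -0.004]
ft_force: [0.5, 0.2, -1.6]
width: 0.702
finger_force: 25.0
```

```bash
python3 -c "
from h import *
c=arm.camera('wrist'); save(c,'w11')
go(503.2,271.2,76.5,0.162)"
```

```text
turn -0.01 shift after turn [1.04 0.28 3.13] before [1.04 0.28 3.13] | pos [501.4 250.1 139.1] j7 -1.16 t 41.9 tilt [-0.006 -0.004] w 0.702
```

Emit:
arm_command:
  commands:
    - [0.52, 0.13, 0, 0, 0, 0]
    - [0.52, 0.13, 0.3, 0, 0, 0]
    - [0, 0, 0.5, 0, 0, 0]
    - [0, 0, 0.5, 0, 0, 0]
    - [0, 0, 0.5, 0, 0, 0]
    - [0, 0, 0.4, 0, 0, 0]
    - [0, 0, 0.4, 0, 0, 0]
    - [0, 0, 0.2, 0, 0, 0]
    - [0, 0, 0, 0, 0, 0]
    - [0, 0, 0, 0, 0, 0]

```text
clock: 42.77
position: [502.8, 272.6, 83.0]
tcp_rot: [-0.001, 0.648, 0.762, -0.003]
ft_force: [0.2, 0.3, -1.2]
width: 0.701
finger_force: 25.0
```

```bash
python3 -c "
from h import *
go(503.2,271.2,76.5,0.162)"
```

```text
turn -0.0 shift after turn [-0.07  0.01  0.32] before [-0.07  0.01  0.32] | pos [502.8 272.6  83. ] j7 -1.24 t 42.8 tilt [-0.006 -0.003] w 0.701
```

Emit:
arm_command:
  commands:
    - [-0.03, 0, 0.15, 0, 0, 0]
    - [0, 0, 0.1, 0, 0, 0]
    - [0, 0, 0.07, 0, 0, 0]
    - [0, 0, 0, 0, 0, 0]
    - [0, 0, 0, 0, 0, 0]

```text
clock: 43.18
position: [503.0, 272.2, 77.0]
tcp_rot: [-0.001, 0.648, 0.762, -0.003]
ft_force: [0.5, 0.1, 1.0]
width: 0.702
finger_force: 25.0
```

Emit:
arm_command:
  commands:
    - [0, 0, 0, 0, 0, 0]
    - [0, 0, 0, 0, 0, 0]
    - [0, 0, 0, 0, 0, 0]
    - [0, 0, 0, 0, 0, 0]
    - [0, 0, -0.5, 0, 0, 0]
    - [0, 0, -1, 0, 0, 0]
    - [0, 0, -1, 0, 0, 0]
    - [0, 0, -1, 0, 0, 0]
    - [0, 0, -1, 0, 0, 0]
  fingers: 1

```text
clock: 43.93
position: [503.2, 272.3, 168.4]
tcp_rot: [-0.001, 0.647, 0.762, -0.003]
ft_force: [1.0, -0.2, -0.9]
width: 0.997
finger_force: 0.0
```

```bash
python3 -c "
from h import *
go(598,-227,130,0.125)
c=arm.camera('side'); nets(c)"
```

```text
turn 0.31 shift after turn [-25.36   1.6    1.95] before [-25.4    0.66   1.95] | pos [503.2 272.3 168.4] j7 -1.13 t 43.9 tilt [-0.006 -0.002] w 0.997
billet1 0.7 [523.0, 217.0, 48.0] [273.0, 316.0]
billet1 0.67 [273.0, -189.0, 37.0] [447.0, 240.0]
billet1 0.66 [498.0, 280.0, 84.0] [265.0, 335.0]
billet1 0.55 [379.0, -389.0, 30.0] [434.0, 182.0]
```

Emit:
arm_command:
  commands:
    - [0, 0, 0, 0, 0, 0.31]
    - [-0.98, 0.06, 0, 0, 0, 0]
    - [-0.98, 0.06, 0, 0, 0, 0]
    - [-0.98, 0.06, 0, 0, 0, 0]
    - [-0.98, 0.06, 0, 0, 0, 0]
    - [-0.98, 0.06, 0, 0, 0, 0]
    - [-0.98, 0.06, 0, 0, 0, 0]
    - [-0.98, 0.06, 0, 0, 0, 0]
    - [-0.98, 0.06, 0, 0, 0, 0]
    - [-0.98, 0.06, 0, 0, 0, 0]

```text
clock: 44.87
position: [535.7, 97.3, 166.6]
tcp_rot: [-0.002, 0.662, 0.75, -0.004]
ft_force: [-0.6, -0.1, 0.2]
width: 1.002
finger_force: 0.0
```

Emit:
arm_command:
  commands:
    - [-0.98, 0.06, 0, 0, 0, 0]
    - [-0.98, 0.06, 0, 0, 0, 0]
    - [-0.98, 0.06, 0, 0, 0, 0]
    - [-0.98, 0.06, 0, 0, 0, 0]
    - [-0.98, 0.06, 0, 0, 0, 0]
    - [-0.98, 0.06, 0, 0, 0, 0]
    - [-0.98, 0.06, 0, 0, 0, 0]
    - [-0.98, 0.06, 0, 0, 0, 0]
    - [-0.98, 0.06, 0, 0, 0, 0]
    - [-0.98, 0.06, 0, 0, 0, 0]

```text
clock: 45.7
position: [571.9, -95.5, 166.8]
tcp_rot: [-0.002, 0.662, 0.75, -0.003]
ft_force: [0.5, -0.6, 0.4]
width: 1.0
finger_force: 0.0
```

Emit:
arm_command:
  commands:
    - [-0.98, 0.06, 0.2, 0, 0, 0]
    - [-0.98, 0.06, 0.3, 0, 0, 0]
    - [-0.98, 0.06, 0.4, 0, 0, 0]
    - [-0.98, 0.06, 0.5, 0, 0, 0]
    - [-0.98, 0.06, 0.5, 0, 0, 0]
    - [-0.98, 0.06, 0, 0, 0, 0]
    - [-0.9, 0.06, 0, 0, 0, 0]
    - [0, 0, 0, 0, 0, 0]
    - [0, 0, 0, 0, 0, 0]
    - [0, 0, 0, 0, 0, 0]

```text
clock: 46.53
position: [597.0, -226.3, 129.4]
tcp_rot: [-0.002, 0.661, 0.75, -0.003]
ft_force: [-0.1, -0.0, 0.1]
width: 1.001
finger_force: 0.0
```

```bash
python3 -c "
from h import *
c=arm.camera('wrist'); billets(c); print(np.round(arm.state()['joint_pos'],2))
go(598,-228,27,.125)"
```

```text
([598.2, -228.3], [63.0, 45.0], 0.128, [329, 256])
([427.7, -245.3], [62.0, 45.0], 0.128, [49, 248])
([781.5, -221.7], [91.0, 31.0], 1.94, [621, 281])
([746.5, -210.7], [106.0, 26.0], 1.551, [573, 258])
([688.2, -191.9], [102.0, 24.0], 1.423, [487, 217])
[ 0.68  0.98 -0.77  1.6   0.82  0.92 -0.27]
turn 0.02 shift after turn [-0.1   0.06  5.13] before [-0.1   0.06  5.13] | pos [ 597.2 -226.   129.6] j7 -0.27 t 46.6 tilt [-0.006 -0.001] w 1.001
```

Emit:
arm_command:
  commands:
    - [-0.1, 0.04, 0.4, 0, 0, 0]
    - [0, 0, 0.8, 0, 0, 0]
    - [0, 0, 0.8, 0, 0, 0]
    - [0, 0, 0.8, 0, 0, 0]
    - [0, 0, 0.8, 0, 0, 0]
    - [0, 0, 0.7, 0, 0, 0]
    - [0, 0, 0.5, 0, 0, 0]
    - [0, 0, 0.3, 0, 0, 0]
    - [0, 0, 0, 0, 0, 0]
    - [0, 0, 0, 0, 0, 0]

```text
clock: 47.42
position: [598.0, -230.0, 27.5]
tcp_rot: [-0.001, 0.662, 0.75, -0.003]
ft_force: [1.2, 0.2, -0.5]
width: 1.001
finger_force: 0.0
```

Emit:
arm_command:
  commands:
    - [0, 0, 0, 0, 0, 0]
    - [0, 0, 0, 0, 0, 0]
    - [0, 0, 0, 0, 0, 0]
    - [0, 0, 0, 0, 0, 0]
    - [0, 0, 0, 0, 0, 0]
    - [0, 0, 0, 0, 0, 0]
  fingers: 0.6

```text
clock: 47.92
position: [598.1, -230.3, 28.1]
tcp_rot: [-0.001, 0.662, 0.75, -0.003]
ft_force: [-0.6, -0.0, 2.7]
width: 0.701
finger_force: 24.9
```

Emit:
arm_command:
  commands:
    - [0, 0, -0.5, 0, 0, 0]
    - [0, 0, -1, 0, 0, 0]
    - [0, 0, -1, 0, 0, 0]
    - [0, 0, -1, 0, 0, 0]
    - [0, 0, -1, 0, 0, 0]
    - [0, 0, -1, 0, 0, 0]
    - [0, 0, -1, 0, 0, 0]

```text
clock: 48.5
position: [598.2, -229.7, 158.9]
tcp_rot: [-0.002, 0.662, 0.75, -0.003]
ft_force: [0.7, 0.1, -0.5]
width: 0.699
finger_force: 24.9
```

```bash
python3 -c "
from h import *
go(510.8,224.8,140,0.162)"
```

```text
turn -0.31 shift after turn [23.13 -0.64  0.91] before [23.09 -1.49  0.92] | pos [ 598.2 -229.7  158.9] j7 -0.24 t 48.5 tilt [-0.006 -0.003] w 0.699
```

Emit:
arm_command:
  commands:
    - [0, 0, 0, 0, 0, -0.31]
    - [0.96, -0.03, 0, 0, 0, 0]
    - [0.96, -0.03, 0, 0, 0, 0]
    - [0.96, -0.03, 0, 0, 0, 0]
    - [0.96, -0.03, 0, 0, 0, 0]
    - [0.96, -0.03, 0, 0, 0, 0]
    - [0.96, -0.03, 0, 0, 0, 0]
    - [0.96, -0.03, 0, 0, 0, 0]
    - [0.96, -0.03, 0, 0, 0, 0]
    - [0.96, -0.03, 0, 0, 0, 0]

```text
clock: 49.33
position: [564.9, -59.3, 157.8]
tcp_rot: [-0.001, 0.648, 0.762, -0.003]
ft_force: [-0.0, -0.3, -0.8]
width: 0.702
finger_force: 24.9
```

Emit:
arm_command:
  commands:
    - [0.96, -0.03, 0, 0, 0, 0]
    - [0.96, -0.03, 0, 0, 0, 0]
    - [0.96, -0.03, 0, 0, 0, 0]
    - [0.96, -0.03, 0, 0, 0, 0]
    - [0.96, -0.03, 0, 0, 0, 0]
    - [0.96, -0.03, 0, 0, 0, 0]
    - [0.96, -0.03, 0, 0, 0, 0]
    - [0.96, -0.03, 0, 0, 0, 0]
    - [0.96, -0.03, 0, 0, 0, 0]
    - [0.96, -0.03, 0, 0, 0, 0]

```text
clock: 50.17
position: [528.1, 129.2, 157.5]
tcp_rot: [-0.001, 0.648, 0.762, -0.003]
ft_force: [0.8, 0.2, -0.8]
width: 0.7
finger_force: 24.9
```

Emit:
arm_command:
  commands:
    - [0.96, -0.03, 0, 0, 0, 0]
    - [0.96, -0.03, 0, 0, 0, 0]
    - [0.96, -0.03, 0, 0, 0, 0]
    - [0.96, -0.03, 0.3, 0, 0, 0]
    - [0.09, 0.02, 0.3, 0, 0, 0]
    - [0, 0, 0, 0, 0, 0]
    - [0, 0, 0, 0, 0, 0]
    - [0, 0, 0, 0, 0, 0]

```text
clock: 50.83
position: [514.1, 203.8, 144.8]
tcp_rot: [-0.001, 0.648, 0.761, -0.004]
ft_force: [-0.5, 0.1, -1.7]
width: 0.703
finger_force: 24.9
```

```bash
python3 -c "
from h import *
c=arm.camera('wrist'); save(c,'w12')
go(510.8,224.8,77.5,0.162)"
```

```text
turn -0.02 shift after turn [1.07 0.02 3.37] before [1.07 0.02 3.37] | pos [514.2 203.9 144.9] j7 -1.08 t 50.9 tilt [-0.006 -0.004] w 0.701
```

Emit:
arm_command:
  commands:
    - [0.54, 0.01, 0, 0, 0, 0]
    - [0.5, 0.01, 0.3, 0, 0, 0]
    - [0, 0, 0.5, 0, 0, 0]
    - [0, 0, 0.5, 0, 0, 0]
    - [0, 0, 0.5, 0, 0, 0]
    - [0, 0, 0.5, 0, 0, 0]
    - [0, 0, 0.5, 0, 0, 0]
    - [0, 0, 0.2, 0, 0, 0]
    - [0, 0, 0, 0, 0, 0]
    - [0, 0, 0, 0, 0, 0]

```text
clock: 51.72
position: [510.4, 226.0, 84.6]
tcp_rot: [-0.002, 0.648, 0.762, -0.003]
ft_force: [-0.6, 0.7, -1.7]
width: 0.701
finger_force: 24.9
```

```bash
python3 -c "
from h import *
go(510.8,224.8,77.5,0.162)"
```

```text
turn -0.0 shift after turn [-0.06  0.01  0.35] before [-0.06  0.01  0.35] | pos [510.4 226.   84.6] j7 -1.2 t 51.7 tilt [-0.006 -0.003] w 0.701
```

Emit:
arm_command:
  commands:
    - [-0.05, 0, 0.15, 0, 0, 0]
    - [0, 0, 0.12, 0, 0, 0]
    - [0, 0, 0.08, 0, 0, 0]
    - [0, 0, 0, 0, 0, 0]
    - [0, 0, 0, 0, 0, 0]

```text
clock: 52.13
position: [510.6, 225.5, 78.2]
tcp_rot: [-0.002, 0.648, 0.762, -0.002]
ft_force: [-0.8, 0.9, 1.5]
width: 0.703
finger_force: 24.9
```

Emit:
arm_command:
  commands:
    - [0, 0, 0, 0, 0, 0]
    - [0, 0, 0, 0, 0, 0]
    - [0, 0, 0, 0, 0, 0]
    - [0, 0, 0, 0, 0, 0]
    - [0, 0, -0.5, 0, 0, 0]
    - [0, 0, -1, 0, 0, 0]
    - [0, 0, -1, 0, 0, 0]
    - [0, 0, -1, 0, 0, 0]
    - [0, 0, -1, 0, 0, 0]
  fingers: 1

```text
clock: 52.88
position: [510.9, 225.2, 169.4]
tcp_rot: [-0.001, 0.647, 0.762, -0.003]
ft_force: [-0.7, -0.2, -0.2]
width: 1.001
finger_force: 0.0
```

```bash
python3 -c "
from h import *
go(430,-245,130,0.15)
c=arm.camera('wrist'); save(c,'w13')
c=arm.camera('side'); nets(c)"
```

```text
turn 0.1 shift after turn [-22.64  -7.5    2.05] before [-22.55  -7.78   2.05] | pos [510.9 225.2 169.4] j7 -1.07 t 52.9 tilt [-0.006 -0.003] w 1.001
billet1 0.91 [428.0, -233.0, 35.0] [396.0, 208.0]
billet1 0.9 [491.0, 303.0, 49.0] [263.0, 353.0]
billet1 0.87 [274.0, -187.0, 36.0] [446.0, 240.0]
billet1 0.85 [502.0, 230.0, 87.0] [277.0, 314.0]
billet1 0.85 [496.0, 276.0, 88.0] [267.0, 332.0]
billet1 0.67 [485.0, 198.0, 40.0] [293.0, 319.0]
billet1 0.59 [377.0, -390.0, 35.0] [435.0, 180.0]
billet1 0.49 [472.0, 244.0, 40.0] [286.0, 338.0]
```

View pics/w13.png

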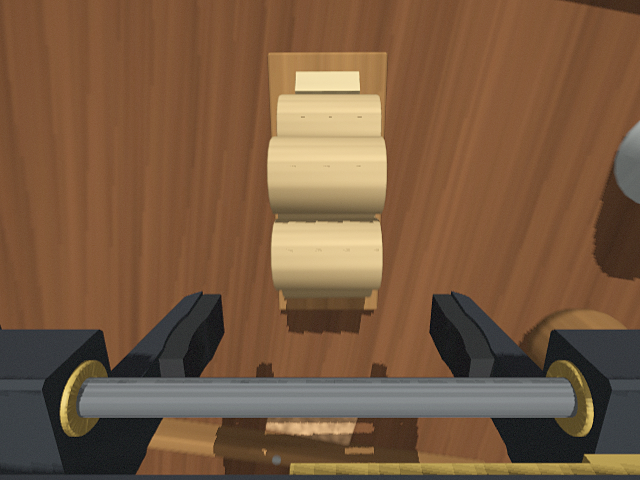

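The second layer is seated, at (327,175) and (327,258), with ends flush. The last billet is B.

Emit:
arm_command:
  commands:
    - [0, 0, 0, 0, 0, 0.1]
    - [-0.98, -0.33, 0, 0, 0, 0]
    - [-0.98, -0.33, 0, 0, 0, 0]
    - [-0.98, -0.33, 0, 0, 0, 0]
    - [-0.98, -0.33, 0, 0, 0, 0]
    - [-0.98, -0.33, 0, 0, 0, 0]
    - [-0.98, -0.33, 0, 0, 0, 0]
    - [-0.98, -0.33, 0, 0, 0, 0]
    - [-0.98, -0.33, 0, 0, 0, 0]
    - [-0.98, -0.33, 0, 0, 0, 0]

```text
clock: 53.87
position: [477.6, 40.7, 167.5]
tcp_rot: [-0.002, 0.652, 0.758, -0.004]
ft_force: [0.1, 0.3, -0.8]
width: 0.997
finger_force: 0.0
```

Emit:
arm_command:
  commands:
    - [-0.98, -0.33, 0, 0, 0, 0]
    - [-0.98, -0.33, 0, 0, 0, 0]
    - [-0.98, -0.33, 0, 0, 0, 0]
    - [-0.98, -0.33, 0, 0, 0, 0]
    - [-0.98, -0.33, 0, 0, 0, 0]
    - [-0.98, -0.33, 0, 0, 0, 0]
    - [-0.98, -0.33, 0, 0, 0, 0]
    - [-0.98, -0.33, 0, 0, 0, 0]
    - [-0.98, -0.33, 0.2, 0, 0, 0]
    - [-0.98, -0.33, 0.3, 0, 0, 0]

```text
clock: 54.7
position: [441.9, -162.7, 158.5]
tcp_rot: [-0.002, 0.652, 0.758, -0.003]
ft_force: [0.5, -0.8, -0.5]
width: 0.998
finger_force: 0.0
```

Emit:
arm_command:
  commands:
    - [-0.98, -0.33, 0.4, 0, 0, 0]
    - [-0.98, -0.33, 0.5, 0, 0, 0]
    - [-0.98, -0.3, 0.5, 0, 0, 0]
    - [-0.98, -0.2, 0, 0, 0, 0]
    - [0, 0, 0, 0, 0, 0]
    - [0, 0, 0, 0, 0, 0]
    - [0, 0, 0, 0, 0, 0]

```text
clock: 55.28
position: [431.2, -241.6, 131.2]
tcp_rot: [-0.002, 0.652, 0.758, -0.003]
ft_force: [0.5, -0.1, 0.2]
width: 1.001
finger_force: 0.0
```

```bash
python3 -c "
from h import *
c=arm.camera('wrist'); billets(c); print(np.round(arm.state()['joint_pos'],2))
go(430,-246,27,.15)"
```

```text
([431.2, -244.5], [63.0, 44.0], 0.153, [326, 256])
[ 0.85  0.84 -0.72  2.04  0.96  0.65 -0.39]
turn 0.01 shift after turn [-0.22 -0.08  5.23] before [-0.22 -0.08  5.23] | pos [ 431.5 -241.3  131.5] j7 -0.39 t 55.3 tilt [-0.006 -0.001] w 1.001
```

Emit:
arm_command:
  commands:
    - [-0.15, -0.02, 0.4, 0, 0, 0]
    - [0, 0, 0.8, 0, 0, 0]
    - [0, 0, 0.8, 0, 0, 0]
    - [0, 0, 0.8, 0, 0, 0]
    - [0, 0, 0.8, 0, 0, 0]
    - [0, 0, 0.8, 0, 0, 0]
    - [0, 0, 0.5, 0, 0, 0]
    - [0, 0, 0.3, 0, 0, 0]
    - [0, 0, 0, 0, 0, 0]
    - [0, 0, 0, 0, 0, 0]

```text
clock: 56.17
position: [430.9, -245.5, 27.6]
tcp_rot: [-0.002, 0.652, 0.758, -0.003]
ft_force: [0.1, 1.4, 0.1]
width: 0.999
finger_force: 0.0
```

Emit:
arm_command:
  commands:
    - [0, 0, 0, 0, 0, 0]
    - [0, 0, 0, 0, 0, 0]
    - [0, 0, 0, 0, 0, 0]
    - [0, 0, 0, 0, 0, 0]
    - [0, 0, 0, 0, 0, 0]
    - [0, 0, 0, 0, 0, 0]
  fingers: 0.6

```text
clock: 56.67
position: [430.9, -246.3, 28.0]
tcp_rot: [-0.001, 0.652, 0.758, -0.003]
ft_force: [0.9, -1.0, 3.8]
width: 0.701
finger_force: 24.9
```

Emit:
arm_command:
  commands:
    - [0, 0, -0.5, 0, 0, 0]
    - [0, 0, -1, 0, 0, 0]
    - [0, 0, -1, 0, 0, 0]
    - [0, 0, -1, 0, 0, 0]
    - [0, 0, -1, 0, 0, 0]
    - [0, 0, -1, 0, 0, 0]
    - [0, 0, -1, 0, 0, 0]
    - [0, 0, -1, 0, 0, 0]

```text
clock: 57.33
position: [431.0, -245.6, 178.4]
tcp_rot: [-0.002, 0.652, 0.758, -0.003]
ft_force: [0.3, -0.1, -0.8]
width: 0.7
finger_force: 24.9
```

```bash
python3 -c "
from h import *
go(507,248.5,170,0.162)"
```

```text
turn -0.1 shift after turn [23.77  7.74  0.33] before [23.86  7.45  0.33] | pos [ 431.  -245.6  178.4] j7 -0.28 t 57.3 tilt [-0.007 -0.002] w 0.7
```

Emit:
arm_command:
  commands:
    - [0, 0, 0, 0, 0, -0.1]
    - [0.99, 0.32, 0, 0, 0, 0]
    - [0.99, 0.32, 0, 0, 0, 0]
    - [0.99, 0.32, 0, 0, 0, 0]
    - [0.99, 0.32, 0, 0, 0, 0]
    - [0.99, 0.32, 0, 0, 0, 0]
    - [0.99, 0.32, 0, 0, 0, 0]
    - [0.99, 0.32, 0, 0, 0, 0]
    - [0.99, 0.32, 0, 0, 0, 0]
    - [0.99, 0.32, 0, 0, 0, 0]

```text
clock: 58.17
position: [459.2, -59.7, 176.1]
tcp_rot: [-0.002, 0.647, 0.762, -0.003]
ft_force: [0.1, -0.8, -1.1]
width: 0.703
finger_force: 24.9
```

Emit:
arm_command:
  commands:
    - [0.99, 0.32, 0, 0, 0, 0]
    - [0.99, 0.32, 0, 0, 0, 0]
    - [0.99, 0.32, 0, 0, 0, 0]
    - [0.99, 0.32, 0, 0, 0, 0]
    - [0.99, 0.32, 0, 0, 0, 0]
    - [0.99, 0.32, 0, 0, 0, 0]
    - [0.99, 0.32, 0, 0, 0, 0]
    - [0.99, 0.32, 0, 0, 0, 0]
    - [0.99, 0.32, 0, 0, 0, 0]
    - [0.99, 0.32, 0, 0, 0, 0]

```text
clock: 59.0
position: [490.5, 145.7, 175.2]
tcp_rot: [-0.002, 0.647, 0.762, -0.004]
ft_force: [0.7, -0.6, -0.6]
width: 0.699
finger_force: 24.9
```

Emit:
arm_command:
  commands:
    - [0.99, 0.32, 0, 0, 0, 0]
    - [0.99, 0.32, 0, 0, 0, 0]
    - [0.99, 0.32, 0, 0, 0, 0]
    - [0.9, 0.32, 0, 0, 0, 0]
    - [0, 0, 0, 0, 0, 0]
    - [0, 0, 0, 0, 0, 0]
    - [0, 0, 0, 0, 0, 0]

```text
clock: 59.58
position: [503.3, 224.2, 175.0]
tcp_rot: [-0.001, 0.648, 0.762, -0.004]
ft_force: [0.7, -0.8, -1.4]
width: 0.704
finger_force: 24.9
```

```bash
python3 -c "
from h import *
c=arm.camera('wrist'); save(c,'w14')
go(507,248.5,120,0.162)"
```

```text
turn -0.01 shift after turn [1.2  0.4  2.75] before [1.2  0.4  2.75] | pos [503.4 223.8 175.1] j7 -1.07 t 59.6 tilt [-0.007 -0.005] w 0.701
```

Emit:
arm_command:
  commands:
    - [0.6, 0.2, 0, 0, 0, 0]
    - [0.57, 0.2, 0.3, 0, 0, 0]
    - [0, 0, 0.5, 0, 0, 0]
    - [0, 0, 0.5, 0, 0, 0]
    - [0, 0, 0.5, 0, 0, 0]
    - [0, 0, 0.5, 0, 0, 0]
    - [0, 0, 0.4, 0, 0, 0]
    - [0, 0, 0, 0, 0, 0]
    - [0, 0, 0, 0, 0, 0]

```text
clock: 60.38
position: [507.2, 249.5, 121.1]
tcp_rot: [-0.002, 0.648, 0.762, -0.004]
ft_force: [0.6, -0.1, -0.3]
width: 0.7
finger_force: 24.9
```

```bash
python3 -c "
from h import *
go(507,248.5,114.5,0.162)"
```

```text
turn -0.0 shift after turn [-0.05 -0.02  0.33] before [-0.05 -0.02  0.33] | pos [507.2 249.5 121.1] j7 -1.15 t 60.4 tilt [-0.007 -0.004] w 0.7
```

Emit:
arm_command:
  commands:
    - [-0.05, 0, 0.15, 0, 0, 0]
    - [0, 0, 0.1, 0, 0, 0]
    - [0, 0, 0.07, 0, 0, 0]
    - [0, 0, 0, 0, 0, 0]
    - [0, 0, 0, 0, 0, 0]

```text
clock: 60.8
position: [507.7, 249.0, 115.5]
tcp_rot: [-0.001, 0.648, 0.762, -0.003]
ft_force: [0.3, -0.3, -0.4]
width: 0.701
finger_force: 24.9
```

Emit:
arm_command:
  commands:
    - [-0.02, 0, 0.05, 0, 0, 0]
    - [0, 0, 0, 0, 0, 0]
    - [0, 0, 0, 0, 0, 0]

```text
clock: 61.05
position: [507.9, 249.0, 114.8]
tcp_rot: [-0.001, 0.648, 0.762, -0.002]
ft_force: [-0.2, 1.0, 2.2]
width: 0.702
finger_force: 24.9
```

Emit:
arm_command:
  commands:
    - [0, 0, 0, 0, 0, 0]
    - [0, 0, 0, 0, 0, 0]
    - [0, 0, 0, 0, 0, 0]
    - [0, 0, 0, 0, 0, 0]
    - [0, 0, -0.5, 0, 0, 0]
    - [0, 0, -1, 0, 0, 0]
    - [0, 0, -1, 0, 0, 0]
    - [0, 0, -1, 0, 0, 0]
    - [0, 0, -1, 0, 0, 0]
    - [0, 0, -1, 0, 0, 0]
  fingers: 1

```text
clock: 61.88
position: [508.2, 248.8, 226.1]
tcp_rot: [-0.001, 0.647, 0.762, -0.003]
ft_force: [0.6, 0.8, -0.7]
width: 0.997
finger_force: 0.0
```

Emit:
arm_command:
  commands:
    - [-1, 0, 0, 0, 0, 0]
    - [-1, 0, 0, 0, 0, 0]
    - [-1, 0, 0, 0, 0, 0]
    - [-1, 0, 0, 0, 0, 0]
    - [-1, 0, 0, 0, 0, 0]
    - [0, 0, 0, 0, 0, 0]
    - [0, 0, 0, 0, 0, 0]

```text
clock: 62.47
position: [524.7, 149.2, 225.0]
tcp_rot: [-0.001, 0.648, 0.761, -0.003]
ft_force: [-0.1, -0.1, 1.1]
width: 0.998
finger_force: 0.0
```

```bash
python3 -c "
from h import *
go(515,-404.5,200,0.3)
c=arm.camera('wrist'); save(c,'w15')
cv2.imwrite('pics/w15s.png',np.hstack([c['frame'],arm.camera('side')['frame']])[::2,::2,::-1])
print(np.round(arm.state()['joint_pos'],2))"
```

```text
turn -1.17 shift after turn [-26.3   -8.64   1.35] before [-27.25  -4.87   1.33] | pos [524.7 149.2 225. ] j7 -0.88 t 62.5 tilt [-0.006 -0.003] w 0.998
[ 0.11  0.75 -0.82  1.82  0.69  0.89 -0.88]
```

View pics/w15s.png

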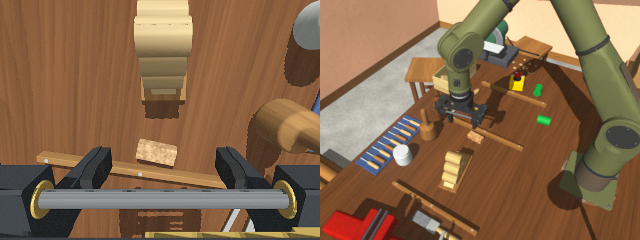

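The six-billet pyramid stands, in both the wrist view (163,50) and the side view (455,170). Now the stop.

Emit:
arm_command:
  commands:
    - [-0.97, -0.17, 0, 0, 0, 0]
    - [-0.97, -0.17, 0, 0, 0, 0]
    - [-0.97, -0.17, 0, 0, 0, 0]
    - [-0.97, -0.17, 0, 0, 0, 0]
    - [-0.97, -0.17, 0, 0, 0, 0]
    - [-0.97, -0.17, 0, 0, 0, 0]
    - [-0.97, -0.17, 0, 0, 0, 0]
    - [-0.97, -0.17, 0, 0, 0, 0]
    - [-0.97, -0.17, 0, 0, 0, 0]
    - [-0.97, -0.17, 0, 0, 0, 0]

```text
clock: 63.4
position: [522.5, -45.8, 225.5]
tcp_rot: [-0.001, 0.647, 0.763, -0.002]
ft_force: [0.5, 0.6, -1.5]
width: 0.999
finger_force: 0.0
```

Emit:
arm_command:
  commands:
    - [-0.97, -0.17, 0, 0, 0, 0]
    - [-0.97, -0.17, 0, 0, 0, 0]
    - [-0.97, -0.17, 0, 0, 0, 0]
    - [-0.97, -0.17, 0, 0, 0, 0]
    - [-0.97, -0.17, 0, 0, 0, 0]
    - [-0.97, -0.17, 0, 0, 0, 0]
    - [-0.97, -0.17, 0, 0, 0, 0]
    - [-0.97, -0.17, 0, 0, 0, 0]
    - [-0.97, -0.17, 0, 0, 0, 0]
    - [-0.97, -0.17, 0, 0, 0, 0]

```text
clock: 64.23
position: [520.8, -242.9, 226.1]
tcp_rot: [-0.001, 0.647, 0.763, -0.002]
ft_force: [-0.1, -0.3, -0.3]
width: 1.001
finger_force: 0.0
```

Emit:
arm_command:
  commands:
    - [-0.97, -0.17, 0, 0, 0, 0]
    - [-0.97, -0.17, 0, 0, 0, 0]
    - [-0.97, -0.17, 0, 0, 0, 0]
    - [-0.97, -0.17, 0.2, 0, 0, 0]
    - [-0.97, -0.17, 0.3, 0, 0, 0]
    - [-0.97, -0.17, 0.3, 0, 0, 0]
    - [-0.97, -0.17, 0.3, 0, 0, 0]
    - [0, 0, 0, 0, 0, 0]
    - [0, 0, 0, 0, 0, 0]
    - [0, 0, 0, 0, 0, 0]

```text
clock: 65.07
position: [519.4, -379.3, 204.5]
tcp_rot: [-0.002, 0.647, 0.763, -0.002]
ft_force: [-0.3, 1.4, -0.7]
width: 0.999
finger_force: 0.0
```

Run:
```python
from h import *
c=arm.camera('wrist'); save(c,'w16'); f=c['frame']; h=cv2.cvtColor(f,cv2.COLOR_RGB2HSV); H,S,V=[h[...,i].astype(int) for i in range(3)]
red=((H<6)|(H>174))&(S>170)&(V>90)
print('stop',blobs(c,red,96,300,90000),blobs(c,red,86,300,90000),c['origin'])
go(516,-404.5,89,0.162)
print(np.round(arm.state()['joint_pos'],2))
```

```text
stop [([514.0, -403.3], [41.0, 37.0], 1.275, [313, 280])] [([514.3, -407.7], [42.0, 39.0], 1.275, [313, 280])] [ 506.92503348 -300.45474365  327.57862511]
turn 0.03 shift after turn [-1.21 -0.34  5.79] before [-1.21 -0.35  5.79] | pos [ 519.4 -379.3  204.7] j7 0.1 t 65.1 tilt [-0.005 -0.001] w 0.998
[ 0.98  0.9  -0.85  1.54  0.75  1.05  0.1 ]
```

View pics/w16.png

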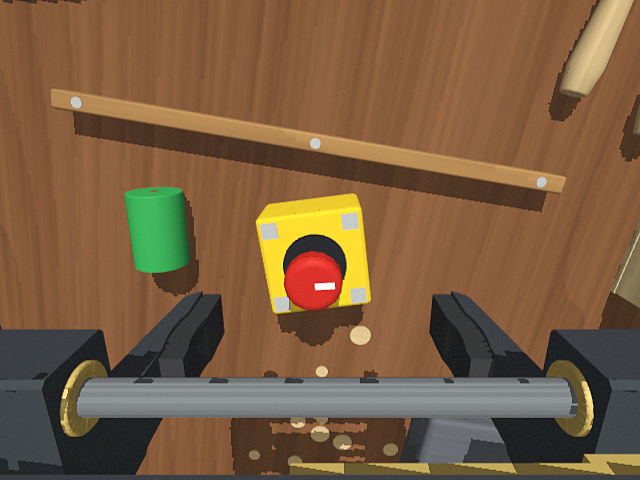

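The wrist view shows the red head at (313,281), pressed, with its white mark pointing right and so unturned. The approach is clear.

Emit:
arm_command:
  commands:
    - [-0.65, -0.2, 0, 0, 0, 0]
    - [-0.62, -0.2, 0.4, 0, 0, 0]
    - [0, 0, 0.7, 0, 0, 0]
    - [0, 0, 0.7, 0, 0, 0]
    - [0, 0, 0.7, 0, 0, 0]
    - [0, 0, 0.7, 0, 0, 0]
    - [0, 0, 0.6, 0, 0, 0]
    - [0, 0, 0.5, 0, 0, 0]
    - [0, 0, 0, 0, 0, 0]
    - [0, 0, 0, 0, 0, 0]

```text
clock: 65.95
position: [513.8, -407.8, 117.4]
tcp_rot: [-0.002, 0.647, 0.762, -0.003]
ft_force: [0.5, 0.7, -0.3]
width: 0.996
finger_force: 0.0
```

Run:
```python
from h import *
go(514.5,-405.5,89,0.162)
c=arm.camera('wrist'); f=c['frame']; h=cv2.cvtColor(f,cv2.COLOR_RGB2HSV); H,S,V=[h[...,i].astype(int) for i in range(3)]
red=((H<6)|(H>174))&(S>170)&(V>90)
print('stop',blobs(c,red,92,300,90000))
```

```text
turn 0.0 shift after turn [0.11 0.06 1.42] before [0.11 0.06 1.42] | pos [ 513.8 -407.8  117.4] j7 0.08 t 66.0 tilt [-0.007 -0.002] w 0.996
stop [([514.0, -404.9], [43.0, 37.0], 1.588, [328, 305])]
```

Emit:
arm_command:
  commands:
    - [0.07, 0.04, 0.4, 0, 0, 0]
    - [0, 0, 0.5, 0, 0, 0]
    - [0, 0, 0.5, 0, 0, 0]
    - [0, 0, 0, 0, 0, 0]
    - [0, 0, 0, 0, 0, 0]

```text
clock: 66.42
position: [513.7, -406.6, 89.1]
tcp_rot: [-0.002, 0.648, 0.762, -0.003]
ft_force: [-0.5, -0.3, 0.3]
width: 1.005
finger_force: 0.0
```

Emit:
arm_command:
  commands:
    - [0, 0, 0, 0, 0, 0]
    - [0, 0, 0, 0, 0, 0]
    - [0, 0, 0, 0, 0, 0]
    - [0, 0, 0, 0, 0, 0]
    - [0, 0, 0, 0, 0, 0]
    - [0, 0, 0, 0, 0, 0]
    - [0, 0, 0, 0, 0, 0]
    - [0, 0, 0, 0, 0, 0]
  fingers: 0.3
  newtons: 40

```text
clock: 67.08
position: [514.3, -406.8, 90.2]
tcp_rot: [-0.001, 0.648, 0.762, -0.003]
ft_force: [-0.9, -0.8, 0.0]
width: 0.436
finger_force: 40.0
```

Emit:
arm_command:
  commands:
    - [0, 0, 0, 0, 0, 0.8]
    - [0, 0, 0, 0, 0, 0.8]
    - [0, 0, 0, 0, 0, 0.8]
    - [0, 0, 0, 0, 0, 0.8]
    - [0, 0, 0, 0, 0, 0.8]
    - [0, 0, 0, 0, 0, 0.8]
    - [0, 0, 0, 0, 0, 0.8]
    - [0, 0, 0, 0, 0, 0.8]
    - [0, 0, 0, 0, 0, 0.8]
    - [0, 0, 0, 0, 0, 0.8]

```text
clock: 67.92
position: [515.1, -407.1, 90.2]
tcp_rot: [0.001, 0.927, 0.375, -0.003]
ft_force: [2.1, -1.6, -1.3]
width: 0.437
finger_force: 40.0
```

Emit:
arm_command:
  commands:
    - [0, 0, 0, 0, 0, 0.8]
    - [0, 0, 0, 0, 0, 0.8]
    - [0, 0, 0, 0, 0, 0.5]
    - [0, 0, 0, 0, 0, 0]
    - [0, 0, 0, 0, 0, 0]

```text
clock: 68.33
position: [515.7, -407.0, 90.4]
tcp_rot: [0.001, 0.966, 0.259, -0.002]
ft_force: [2.8, -1.9, -2.7]
width: 0.435
finger_force: 40.0
```

Run:
```python
from h import *
s=arm.state(); print(s['ft_force'],s['wrist_torque']); go(514.3,-406.8,100,0.162)
```

```text
[ 2.82190641 -1.87782555 -2.65242257] [-0.33622919 -0.75865913  0.67822387]
turn -10.07 shift after turn [ 0.02 -0.07 -0.48] before [-0.06 -0.04 -0.48] | pos [ 515.7 -407.    90.4] j7 -0.96 t 68.3 tilt [-0.003 -0.004] w 0.435
```

Emit:
arm_command:
  commands:
    - [0, 0, -0.1, 0, 0, 0]
    - [0, 0, -0.1, 0, 0, 0]
    - [0, 0, -0.1, 0, 0, 0]
    - [0, 0, -0.1, 0, 0, 0]
    - [0, 0, -0.05, 0, 0, 0]
    - [0, 0, 0, 0, 0, 0]
    - [0, 0, 0, 0, 0, 0]

```text
clock: 68.92
position: [515.5, -407.0, 98.4]
tcp_rot: [0.001, 0.966, 0.258, -0.002]
ft_force: [7.1, -2.8, -9.4]
width: 0.439
finger_force: 40.0
```

Run:
```python
from h import *
s=arm.state(); print(s['position'],s['ft_force'],s['wrist_torque'])
c=arm.camera('wrist'); save(c,'w17')
```

```text
[ 515.54106231 -406.96974678   98.36046628] [ 7.06805553 -2.8267493  -9.40294753] [-0.59201941 -1.34290922  0.7140767 ]
```

View pics/w17.png

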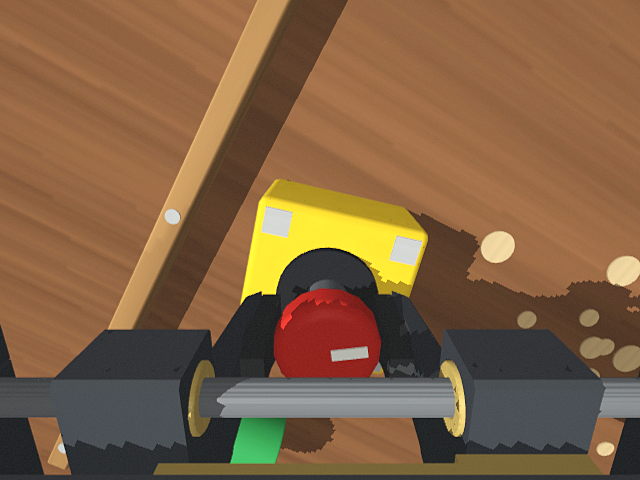

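The head rose 8.0 mm and then met resistance. Its white mark at (350,353) kept its place relative to the fingers, so it turned without slip. Next I release and back off.

Emit:
arm_command:
  commands:
    - [0, 0, 0, 0, 0, 0]
    - [0, 0, 0, 0, 0, 0]
    - [0, 0, 0, 0, 0, 0]
    - [0, 0, 0, 0, 0, 0]
    - [0, 0, 0, 0, 0, 0]
    - [0, 0, 0, 0, 0, 0]
    - [0, 0, -0.4, 0, 0, 0]
    - [0, 0, -0.8, 0, 0, 0]
    - [0, 0, -1, 0, 0, 0]
    - [0, 0, -1, 0, 0, 0]
  fingers: 1

```text
clock: 69.8
position: [514.5, -406.4, 164.1]
tcp_rot: [0.0, 0.966, 0.258, -0.003]
ft_force: [0.5, 0.5, 0.5]
width: 1.0
finger_force: 0.0
```

Emit:
arm_command:
  commands:
    - [0, 0, -1, 0, 0, 0]
    - [0, 0, -1, 0, 0, 0]
    - [-0.5, 0, -1, 0, 0, 0]
    - [-1, 0, 0, 0, 0, 0]
    - [0, 0, 0, 0, 0, 0]
    - [0, 0, 0, 0, 0, 0]

```text
clock: 70.3
position: [488.0, -422.2, 223.6]
tcp_rot: [0.001, 0.967, 0.256, -0.004]
ft_force: [-0.1, 0.7, -0.0]
width: 0.999
finger_force: 0.0
```

Run:
```python
from h import *
c=arm.camera('wrist'); u,v,w=[0]*3
f=c['frame']; h=cv2.cvtColor(f,cv2.COLOR_RGB2HSV); H,S,V=[h[...,i].astype(int) for i in range(3)]
red=(((H<6)|(H>174))&(S>170)&(V>90)).astype(np.uint8)
cs=max(cv2.findContours(red,cv2.RETR_EXTERNAL,cv2.CHAIN_APPROX_NONE)[0],key=cv2.contourArea)
m=np.zeros_like(red); cv2.drawContours(m,[cs],-1,1,-1); mk=np.argwhere((m==1)&(S<60)&(V>150))
r=np.array([pix2z(c,x,y,104)[:2] for y,x in mk]); d=np.linalg.svd(r-r.mean(0))[2][0]
print('mark',r.mean(0),ang(d)%np.pi,blobs(c,red,104,300,90000))
s=arm.camera('side'); t=arm.camera('top'); nets(s); nets(t)
cv2.imwrite('pics/fin.png',np.hstack([cv2.resize(t['frame'][150:310,150:310,::-1],(400,400)),cv2.resize(s['frame'][270:400,220:350,::-1],(400,400))]))
print(arm.state()['clock'],arm.state()['position'])
```

```text
mark [ 519.63936399 -413.97183206] 2.2366591346149978 [([516.6, -406.3], [38.0, 37.0], 0.039, [327, 192])]
billet1 0.98 [491.0, 306.0, 49.0] [262.0, 355.0]
billet1 0.91 [379.0, -387.0, 34.0] [434.0, 181.0]
billet1 0.81 [493.0, 280.0, 84.0] [267.0, 335.0]
billet1 0.75 [502.0, 255.0, 125.0] [268.0, 313.0]
billet1 0.72 [272.0, -189.0, 36.0] [447.0, 240.0]
billet1 0.69 [482.0, 214.0, 83.0] [289.0, 314.0]
billet1 0.68 [485.0, 196.0, 41.0] [293.0, 318.0]
billet1 0.61 [472.0, 243.0, 38.0] [287.0, 337.0]
billet1 0.82 [277.0, -200.0, 38.0] [398.0, 322.0]
billet1 0.77 [510.0, 245.0, 123.0] [236.0, 240.0]
billet1 0.75 [513.0, 210.0, 87.0] [251.0, 241.0]
billet1 0.6 [516.0, 190.0, 52.0] [260.0, 241.0]
billet1 0.56 [497.0, 280.0, 88.0] [226.0, 247.0]
70.55 [ 489.82335915 -420.26342615  222.74796907]
```

View pics/fin.png

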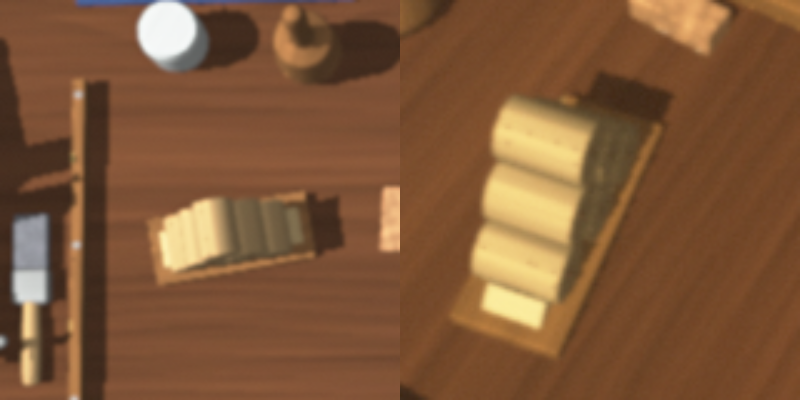

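The pyramid of six is standing straight. The mark has turned to -0.90 rad from about +0.3, which is 1.2 rad clockwise, and the head is up. I hand in.

```bash
python3 -c "
from station import arm
print(arm.close_job())"
```

```text
the job is handed in; nothing more can be done
None
```

I pressed the stop down, stacked all six billets as a pyramid on the cradle, then turned the head clockwise 1.2 rad and pulled it up the full 8 mm; the job is handed in at about 71 s, and no verdict was returned.

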